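# Ready the sample changer for a purged run

## Task

Get the sample changer ready for a purged run: pull the dust plug out of the purge port and stand it in the narrow hole of the white rack, then screw the brass hose elbow into the port, clockwise, until it pulls down firmly on its seal, and stop with its barb pointing at the hose clip. Stand every sample cup upright and fully down in a ring of the turret, one to a ring, while the index plunger still locks the turret. Only then pull the plunger's knob up, turn it a quarter turn clockwise and let it snap down into its raised notch, so that the turret is free.

Things in the scene. Friction and masses are not known exactly. Their poses are not given: they have to be found in the camera images.
- port_face (a point): centre of the purge port's mouth, level with the end of its round aluminium boss (41 mm across, upright), 30 mm above the deck. x towards the hose clip, z up. A black sprung seal ring (28 to 36 mm across) stands 3 mm proud of it. Bore 28 mm wide, 22 mm deep, with a coarse right-hand two-start thread: two ridges, 20 mm clear between them, 18 mm travel a turn
- hose_clip (a point): middle of the hose clip, a small aluminium post with two dark prongs on the rear edge of the changer's deck, 105 mm from the port axis along its x
- barb_goal (a point): point 40 mm from the port's axis towards the hose clip, where the barb's tip belongs seen from above. Turned clockwise, the elbow first sinks 18 mm a turn on its lugs; with the barb some 100 degrees short of the clip the lugs run off the first ridges and it can drop to the seal, then they pass under the next ridges. Friction holds it where it is left
- seal (a joint): how far the port's seal ring is pressed down, m: 0 free, 0.003 fully down (3 N to start, 13 N fully down). The thread starts to press it with the barb about 35 degrees short of the clip, has pressed it 2 mm at the clip and is hard down about 18 degrees past it
- elbow_head (a point): middle of the hexagonal head (22 mm across flats, 23 mm high, flats square to the y axis and every 60 degrees) of the loose brass elbow, 90 g; x along the barb, z up. Underside of its flange (33 mm across) 30 mm below this point; below it a spigot 18.6 mm thick, 20.5 mm long, tapered at the tip, with two opposite lugs (24 mm over both) half-way down. At the start it stands in the rack's wide hole
- elbow_barb (a point): centre of the tip of the elbow's horizontal barb (9 mm thick), 40 mm from the elbow's axis and 18.5 mm below the middle of the head. Begin threading with the barb pointing roughly away from the hose clip (120 to 260 degrees anticlockwise of it): half a turn clockwise, seen from above, then brings it to the clip
- plug_head (a point): middle of the knurled round head (32 mm across, 16 mm high, upright) of the loose black dust plug, 30 g; below the head a plain stem 18 mm thick, 16 mm long, tapered at the tip. At the start it stands in the purge port with its head on the seal ring and pulls straight up
- rack_narrow (a point): centre of the mouth of the narrow hole (21 mm wide, 24 mm deep) in the top of the white rack, a fixed block 46 x 104 x 30 mm; y axis from the wide hole to this one, 56 mm apart. When the plug stands in it the middle of its head is 8 mm above this point
- plunger (a joint): height of the sprung index plunger, m: 0 down with its pin in the turret (locked); 0.010 must be reached to turn the knob, 0.012 is the end; in the raised notch it rests at 0.007 (turret free). Its spring pulls down with 5 N at 0 and 11 N at 0.012
- plunger_knob (a joint): angle of the plunger's knob, rad, growing clockwise seen from above: 0 in the deep slot (locked), about 1.57 in the raised notch, with stops just beyond either end (-0.09 and 1.66). A cross pin under the knob lets it turn only while it is pulled up
- knob_grip (a point): middle of the plunger's round black knurled knob, 28 mm across and 26 mm high, upright, over the rim of the turret; the point rises with the knob. The underside of the knob is above the tops of seated cups
- ring1 (a point): centre of the floor inside one of the turret's four black cup rings (42.6 mm inside, wall 3.4 mm, 14 mm high); a cup's foot stands at its z. Its axes are the turret's; the turret's axis lies at x -0.0332, y -0.0332 m in this frame, 47 mm off
- ring2 (a point): centre of the floor inside one of the turret's four black cup rings (42.6 mm inside, wall 3.4 mm, 14 mm high); a cup's foot stands at its z. Its axes are the turret's; the turret's axis lies at x +0.0332, y -0.0332 m in this frame, 47 mm off
- ring3 (a point): centre of the floor inside one of the turret's four black cup rings (42.6 mm inside, wall 3.4 mm, 14 mm high); a cup's foot stands at its z. Its axes are the turret's; the turret's axis lies at x +0.0332, y +0.0332 m in this frame, 47 mm off
- ring4 (a point): centre of the floor inside one of the turret's four black cup rings (42.6 mm inside, wall 3.4 mm, 14 mm high); a cup's foot stands at its z. Its axes are the turret's; the turret's axis lies at x -0.0332, y +0.0332 m in this frame, 47 mm off
- cup1_mid (a point): centre of a loose X-ray sample cup, white with a dark or grey cap, 39 mm across, 33 mm high, 20 g, 16.5 mm above its foot, z up. It stands on the bench at the start; grip its upper half, as the ring takes the lower 14 mm. None if this cup is absent
- cup2_mid (a point): centre of a loose X-ray sample cup, white with a dark or grey cap, 39 mm across, 33 mm high, 20 g, 16.5 mm above its foot, z up. It stands on the bench at the start; grip its upper half, as the ring takes the lower 14 mm. None if this cup is absent
- cup3_mid (a point): centre of a loose X-ray sample cup, white with a dark or grey cap, 39 mm across, 33 mm high, 20 g, 16.5 mm above its foot, z up. It stands on the bench at the start; grip its upper half, as the ring takes the lower 14 mm. None if this cup is absent
- cup4_mid (a point): centre of a loose X-ray sample cup, white with a dark or grey cap, 39 mm across, 33 mm high, 20 g, 16.5 mm above its foot, z up. It stands on the bench at the start; grip its upper half, as the ring takes the lower 14 mm. None if this cup is absent
- tweezers: steel tweezers lying on the bench in front of the rack, to be left alone; origin under their middle
- jar: white powder jar with a white cap, 54 mm across and 80 mm high, to be left alone; origin under its middle
- marker: red and white marker lying to the left of the changer, to be left alone; origin under its middle
- changer: the sample changer: a fixed grey box 210 x 300 mm with an aluminium deck 52 mm above the bench; origin under its middle, x to its rear, y to its left, z up. On the deck: the turret, the index plunger's bracket over the turret's rim, the purge port on a small square block near the right end, and a hose clip at the rear edge behind the port
- standards_case: open case of reference discs behind the row of cups, fixed: 198 mm (x) by 262 mm (y), walls 50 mm high, lid standing up from its rear (+x) edge to 245 mm above the bench; origin under its middle

How it is judged (in metres and radians):
On the way, in this order (a step that is already met when the one before it is completed fails the run):
1. every cup present stands in a ring of the turret, and the plunger still locks the turret (((horizontal distance between cup1_mid and ring1 below 0.004 m and z of cup1_mid in the frame of ring1 below 0.0195 m and angle between cup1_mid's own z axis and vertical below 0.1 rad) or (horizontal distance between cup1_mid and ring2 below 0.004 m and z of cup1_mid in the frame of ring2 below 0.0195 m and angle between cup1_mid's own z axis and vertical below 0.1 rad) or (horizontal distance between cup1_mid and ring3 below 0.004 m and z of cup1_mid in the frame of ring3 below 0.0195 m and angle between cup1_mid's own z axis and vertical below 0.1 rad) or (horizontal distance between cup1_mid and ring4 below 0.004 m and z of cup1_mid in the frame of ring4 below 0.0195 m and angle between cup1_mid's own z axis and vertical below 0.1 rad)) and ((horizontal distance between cup2_mid and ring1 below 0.004 m and z of cup2_mid in the frame of ring1 below 0.0195 m and angle between cup2_mid's own z axis and vertical below 0.1 rad) or (horizontal distance between cup2_mid and ring2 below 0.004 m and z of cup2_mid in the frame of ring2 below 0.0195 m and angle between cup2_mid's own z axis and vertical below 0.1 rad) or (horizontal distance between cup2_mid and ring3 below 0.004 m and z of cup2_mid in the frame of ring3 below 0.0195 m and angle between cup2_mid's own z axis and vertical below 0.1 rad) or (horizontal distance between cup2_mid and ring4 below 0.004 m and z of cup2_mid in the frame of ring4 below 0.0195 m and angle between cup2_mid's own z axis and vertical below 0.1 rad)) and ((horizontal distance between cup3_mid and ring1 below 0.004 m and z of cup3_mid in the frame of ring1 below 0.0195 m and angle between cup3_mid's own z axis and vertical below 0.1 rad) or (horizontal distance between cup3_mid and ring2 below 0.004 m and z of cup3_mid in the frame of ring2 below 0.0195 m and angle between cup3_mid's own z axis and vertical below 0.1 rad) or (horizontal distance between cup3_mid and ring3 below 0.004 m and z of cup3_mid in the frame of ring3 below 0.0195 m and angle between cup3_mid's own z axis and vertical below 0.1 rad) or (horizontal distance between cup3_mid and ring4 below 0.004 m and z of cup3_mid in the frame of ring4 below 0.0195 m and angle between cup3_mid's own z axis and vertical below 0.1 rad)) and ((horizontal distance between cup4_mid and ring1 below 0.004 m and z of cup4_mid in the frame of ring1 below 0.0195 m and angle between cup4_mid's own z axis and vertical below 0.1 rad) or (horizontal distance between cup4_mid and ring2 below 0.004 m and z of cup4_mid in the frame of ring2 below 0.0195 m and angle between cup4_mid's own z axis and vertical below 0.1 rad) or (horizontal distance between cup4_mid and ring3 below 0.004 m and z of cup4_mid in the frame of ring3 below 0.0195 m and angle between cup4_mid's own z axis and vertical below 0.1 rad) or (horizontal distance between cup4_mid and ring4 below 0.004 m and z of cup4_mid in the frame of ring4 below 0.0195 m and angle between cup4_mid's own z axis and vertical below 0.1 rad)) and value of joint plunger below 0.002 m), for 0.2 s.
2. the plunger has been pulled, turned and let down into its raised notch (value of joint plunger between 0.0055 and 0.0085 m and value of joint plunger_knob between 1.35 and 1.8 rad), for 0.2 s.
At the end, for the whole second after the job is handed in: Cups upright in rings (4 mm, middle under 19.5 mm over the floor, tilt 0.1); plunger in the raised notch (5.5-8.5 mm, knob 1.35-1.8 rad); elbow upright in the port, seal down over 1 mm, barb tip within 10 mm of its goal seen from above; plug upright and seated in the narrow hole (5 mm) (all of step 2 and ((horizontal distance between cup1_mid and ring1 below 0.004 m and z of cup1_mid in the frame of ring1 below 0.0195 m and angle between cup1_mid's own z axis and vertical below 0.1 rad) or (horizontal distance between cup1_mid and ring2 below 0.004 m and z of cup1_mid in the frame of ring2 below 0.0195 m and angle between cup1_mid's own z axis and vertical below 0.1 rad) or (horizontal distance between cup1_mid and ring3 below 0.004 m and z of cup1_mid in the frame of ring3 below 0.0195 m and angle between cup1_mid's own z axis and vertical below 0.1 rad) or (horizontal distance between cup1_mid and ring4 below 0.004 m and z of cup1_mid in the frame of ring4 below 0.0195 m and angle between cup1_mid's own z axis and vertical below 0.1 rad)) and ((horizontal distance between cup2_mid and ring1 below 0.004 m and z of cup2_mid in the frame of ring1 below 0.0195 m and angle between cup2_mid's own z axis and vertical below 0.1 rad) or (horizontal distance between cup2_mid and ring2 below 0.004 m and z of cup2_mid in the frame of ring2 below 0.0195 m and angle between cup2_mid's own z axis and vertical below 0.1 rad) or (horizontal distance between cup2_mid and ring3 below 0.004 m and z of cup2_mid in the frame of ring3 below 0.0195 m and angle between cup2_mid's own z axis and vertical below 0.1 rad) or (horizontal distance between cup2_mid and ring4 below 0.004 m and z of cup2_mid in the frame of ring4 below 0.0195 m and angle between cup2_mid's own z axis and vertical below 0.1 rad)) and ((horizontal distance between cup3_mid and ring1 below 0.004 m and z of cup3_mid in the frame of ring1 below 0.0195 m and angle between cup3_mid's own z axis and vertical below 0.1 rad) or (horizontal distance between cup3_mid and ring2 below 0.004 m and z of cup3_mid in the frame of ring2 below 0.0195 m and angle between cup3_mid's own z axis and vertical below 0.1 rad) or (horizontal distance between cup3_mid and ring3 below 0.004 m and z of cup3_mid in the frame of ring3 below 0.0195 m and angle between cup3_mid's own z axis and vertical below 0.1 rad) or (horizontal distance between cup3_mid and ring4 below 0.004 m and z of cup3_mid in the frame of ring4 below 0.0195 m and angle between cup3_mid's own z axis and vertical below 0.1 rad)) and ((horizontal distance between cup4_mid and ring1 below 0.004 m and z of cup4_mid in the frame of ring1 below 0.0195 m and angle between cup4_mid's own z axis and vertical below 0.1 rad) or (horizontal distance between cup4_mid and ring2 below 0.004 m and z of cup4_mid in the frame of ring2 below 0.0195 m and angle between cup4_mid's own z axis and vertical below 0.1 rad) or (horizontal distance between cup4_mid and ring3 below 0.004 m and z of cup4_mid in the frame of ring3 below 0.0195 m and angle between cup4_mid's own z axis and vertical below 0.1 rad) or (horizontal distance between cup4_mid and ring4 below 0.004 m and z of cup4_mid in the frame of ring4 below 0.0195 m and angle between cup4_mid's own z axis and vertical below 0.1 rad)) and value of joint seal above 0.001 m and horizontal distance between elbow_barb and barb_goal below 0.01 m and horizontal distance between elbow_head and port_face below 0.004 m and angle between elbow_head's own z axis and vertical below 0.07 rad and horizontal distance between plug_head and rack_narrow below 0.005 m and z of plug_head in the frame of rack_narrow below 0.011 m and angle between plug_head's own z axis and vertical below 0.12 rad); the robot touches nothing.
It fails at once if a bystander (tweezers, jar, marker) is shifted by more than 30 mm (distance of any of tweezers, jar, marker from where it was at the start of the episode above 0.03 m).
Of cup1, cup2, cup3, cup4 only 2 to 4 are there at a start; the rules pass over those that are not, and their reading is None.
At some moment in a run one of cup1, cup2, cup3, cup4 may be knocked a few centimetres aside while the robot is not near it.
It also fails if it takes over 210 s, if anything falls off the work surface, if the arm or the gripper's body presses on something with over 40 N, if the wrist force passes 120 N, or if a joint passes its speed limit or range.

## Robot

A 6-joint arm with a two-finger parallel gripper is mounted at the origin on a cart in front of the work surface, level with it; the furniture and walls round the work are solid. World frame = base frame: x ahead of the robot, y to its left, z up, the work surface at z = 0. Lengths are in mm, angles in rad, forces in N, time in s.
With the tool pointing down it reaches from about 400 to 925 mm from the base axis. Payload 12.5 kg.
Tool frame: the origin (TCP) lies on the front face of the gripper's body, between the roots of the fingers; the fingertips stand 78 mm ahead of it and the grasp point (between the pads) lies 59 mm ahead of it (env.nose_length is the distance from the TCP to the fingertips, in mm); z points along the fingers, y is the line along which they close (so a half turn about z gives the same grasp; the last joint's range is limited). The gripper opens to 95 mm and grips with 3 to 60 N. Pads are 20 mm wide; open, the fingers measure 119 mm over their backs; the gripper's body (75 mm by 180 mm) begins 59 mm behind the grasp point.
Start: joints at [1.23, 0.491, 1.559, -0, 1.092, -0.106], TCP at [145.384, 607.866, 292.261] pointing down, gripper open.
Joint ranges: [-3.1, 3.1], [-0.84, 2.19], [0.05, 2.79], [-1.13, 4.28], [0.06, 2.93], [-2.69, 2.69]. Speed limits (rad/s): [2.22, 2.22, 2.79, 3.14, 3.14, 3.14].

## Interface

Orientations are given as [roll, pitch, yaw] about the fixed x, y, z axes, in that order (R = Rz(yaw) Ry(pitch) Rx(roll)).
In Python, from cell import env gives the robot as it stands.
- The arm moves only by the tool jog_arm, never from a script. Its argument "motion" is a list of rows, each a list of 7 numbers: the turn, a rotation vector about the tool's x, y, z in degrees, then the shift along the tool's x, y, z in mm, then the finger opening in mm, from 0 to 95.1. In form: [[wx, wy, wz, x, y, z, hand], ...]. A call has 1 to 10 rows; each row shifts and turns the commanded pose from where the row before left it, along the tool's axes as they then stand; what a row does not reach is not made up. A row lasts 1/8 s, in which the tool goes at most 62.5 mm and 10.7 degrees, less where a joint would pass 70% of its speed; a pose out of reach is approached as far as the arm can. A call is refused whole if a number of a shift passes 62.5 or a number of a turn 10.7, either way. A call with a gripper value outside its range is refused whole. The fingers move at their own pace and stop on an object; the grip force is fixed at half the most. Time passes only in rows, so rows that do not move let the fingers close. It gives the time, the measured TCP pose, the force, the opening and the grip force at its end, in the units of the state.
- env.state(): the state, without advancing time (a new reading comes with each control period).
- env.read_camera(name): name is "scene" or "top"; returns a dict with "color" (480x640x3 uint8, red, green, blue), "z_map" (480x640 float32, mm along the optical axis (not along the pixel's ray), 0 where there is no reading), "camera_matrix" (3x3 intrinsics, pixels), "world_to_cam" (4x4, takes a point from world to camera coordinates). Camera axes: x right, y up, looking along -z (the intrinsics and any distortion apply to the point x, -y, -z); pixel columns grow to the right and rows downward; lengths in mm; the calibration is good to about 2 mm. A picture is of the moment at which its call begins.
- env.job_done(): hands the job in; it is judged then, once.
Trained networks look in the newest picture that a camera, given by its name, has taken for a name from the list of things; names that differ only in an ending like _2 or _b are one class to them, and where a whole thing is asked for, a point or a joint stands for the part that bears it (a point fixed in the world has none). Each returns a list of dicts, best first, with "score" (0 to 1); they miss things now and then, are a little off and sometimes report something else, mostly with a low value. They report only what shows in the picture. A call takes as long as a camera call.
- env.recognise(camera, thing): "location" ([column, row] in pixels, amid what is visible of it).
The state is a dict: "t": time; "joints": joint angles; "qvel": joint speeds; "tau": joint torques, N m; "eef_pos": TCP position; "tcp_rot": TCP orientation; "ft_force": force on the tool from outside, world axes, zero at the start; "moment": the same for the moment, N m; "opening": opening from 0.0 (shut) to 1.0 (fully open); "grip_force": force on a finger pad.
Only numpy, scipy, OpenCV 4.12 (cv2) and the standard library are available. Lean on these libraries where they do the work, as an engineer would, in place of code of your own. Each camera call takes 0.05 s, during which the arm holds its last target. There are 200 camera calls.

## Working session

There is one attempt and no reset: what is moved stays moved. The work goes in short steps, Python scripts to look and compute and a tool call to move; the robot and the scene stay as the last step left them, time stands still between calls to the robot, and variables do not carry over. Pictures are saved under pics/ and viewed, at most 14 in all, crops included, and the job is handed in when it is done.

Besides the shell and the picture viewer there is one more tool, called after "Call:" by a JSON object that holds its "method" and its "body", one argument or row to a line. jog_arm: Moves the arm, as the interface text tells. Its arguments: {"type":"object","properties":{"motion":{"type":"array"}},"required":["motion"]}

```bash
ls; mkdir -p pics; cat > h.py <<'E'
import numpy as np, cv2
from cell import env
def shot(n,save=None):
    c=env.read_camera(n)
    if save: cv2.imwrite('pics/'+save,c['color'][:,:,::-1])
    return c
def world(c,u,v,z=None):
    """pixel -> world; by depth map or on plane z (mm)"""
    K=c['camera_matrix'];T=np.linalg.inv(c['world_to_cam'])
    r=np.array([(u-K[0,2])/K[0,0],-(v-K[1,2])/K[1,1],-1])
    d=T[:3,:3]@r;o=T[:3,3]
    if z is None:
        s=c['z_map'][int(round(v)),int(round(u))]
    else: s=(z-o[2])/d[2]
    return o+s*d
def pix(c,p):
    q=c['world_to_cam']@np.r_[p,1];K=c['camera_matrix']
    return K[0,0]*q[0]/-q[2]+K[0,2],K[1,1]*q[1]/q[2]+K[1,2]
E
python3 - <<'E'
from h import *
for n in('top','scene'):
    c=shot(n,n+'0.png'); print(n,np.linalg.inv(c['world_to_cam']).round(3).tolist(),c['camera_matrix'].tolist())
    for t in['port_face','hose_clip','elbow_head','elbow_barb','plug_head','rack_narrow','knob_grip','ring1','cup1_mid','jar','changer','plunger','marker','tweezers']:
        try:
            for r in env.recognise(n,t)[:5]:
                u,v=r['location'];print(t,round(r['score'],2),int(u),int(v),world(c,u,v).round(0))
        except Exception as e: print(t,e)
print(env.state())
E
```

```text
pics
top [[-0.003, 0.992, -0.126, 360.915], [-1.0, -0.005, -0.013, 95.854], [-0.014, 0.126, 0.992, 1650.055], [0.0, 0.0, 0.0, 1.0]] [[550.5341687369332, 0.0, 328.9349062916656], [0.0, 550.5341687369332, 243.164377453149], [0.0, 0.0, 1.0]]
port_face 0.88 267 242 [567. 295.  58.]
hose_clip 0.76 269 242 [566. 291.  60.]
elbow_head 0.45 369 286 [436.   2.  66.]
elbow_barb 0.51 372 289 [427.  -8.  74.]
elbow_barb 0.2 254 255 [526. 330.  81.]
plug_head 0.27 254 253 [534. 331.  74.]
rack_narrow 0.97 357 287 [436.  35.  31.]
rack_narrow 0.44 483 292 [ 421. -335.   27.]
knob_grip 0.41 273 230 [591. 272. 122.]
ring1 0.88 254 254 [530. 331.  68.]
cup1_mid 0.67 403 292 [ 422. -100.   32.]
cup1_mid 0.6 483 294 [ 413. -333.   36.]
jar 0.84 179 281 [453. 543.  85.]
jar 0.48 254 255 [525. 329.  81.]
changer 0.89 271 244 [560. 284.  68.]
plunger 0.62 271 228 [597. 276. 130.]
marker 0.63 482 291 [ 422. -328.   38.]
scene [[-0.817, 0.407, -0.408, 47.689], [-0.577, -0.568, 0.587, 803.692], [0.008, 0.715, 0.699, 930.297], [0.0, 0.0, 0.0, 1.0]] [[470.3588164968287, 0.0, 319.064922134453], [0.0, 470.358816
[... 835 characters left out ...]
marker 0.32 262 294 [552. 309.  61.]
{'t': 1.5, 'joints': array([ 1.23035443e+00,  4.90870296e-01,  1.55889462e+00, -1.35912724e-05,
        1.09166863e+00, -1.05596820e-01]), 'qvel': array([ 0.0005257 ,  0.00210431,  0.0004982 ,  0.00034663, -0.00190727,
        0.00090519]), 'tau': array([ 4.50500884e-04, -6.12472701e+01, -2.58420181e+01,  6.92851469e-02,
        4.46804613e-02, -1.08027660e-05]), 'eef_pos': array([145.41617381, 607.86392037, 292.28126007]), 'tcp_rot': array([3.14143570e+00, 2.87648012e-05, 2.90675384e+00]), 'ft_force': array([ 0.01281195,  0.90902242, -0.36544091]), 'moment': array([ 0.01456034,  0.0229897 , -0.04947119]), 'grip_force': 0.0, 'opening': 0.9978964424895485}
```

```bash
python3 - <<'E'
import cv2
a=cv2.imread('pics/top0.png');b=cv2.imread('pics/scene0.png')
cv2.imwrite('pics/t1.png',cv2.resize(a[170:350,140:520],(800,379),interpolation=cv2.INTER_CUBIC))
x=cv2.resize(a[190:300,200:340],(760,597),interpolation=cv2.INTER_CUBIC)
cv2.imwrite('pics/t2.png',x)
cv2.imwrite('pics/s1.png',cv2.resize(b[150:360,180:460],(800,600),interpolation=cv2.INTER_CUBIC))
E
```

```text
(no output)
```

View pics/t1.png

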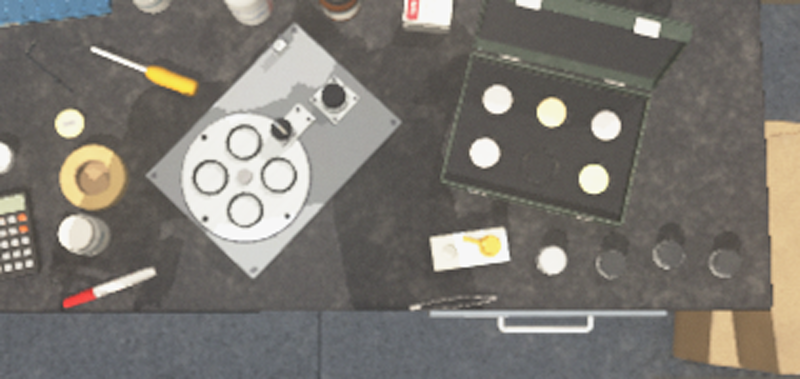

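View pics/t2.png

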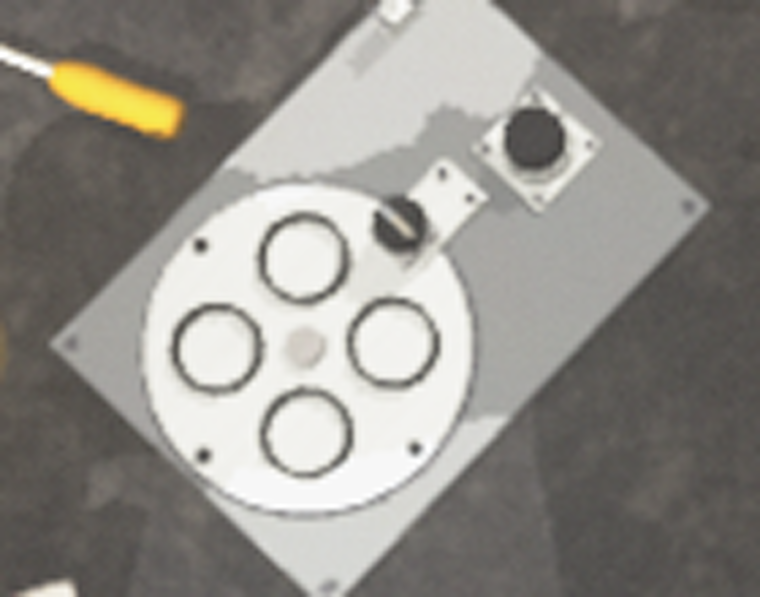

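View pics/s1.png

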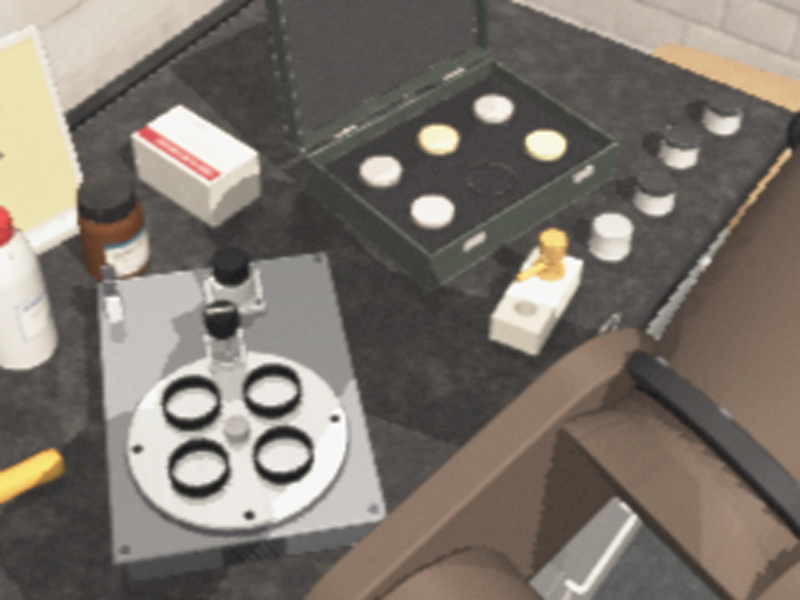

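```bash
cat > m.py <<'E'
from h import *
def circ(c,u,v,rmm,z,win=4,dark=None):
    """refine circle centre (world, mm) by radial gradient maximum over world x,y on plane z, radius rmm, near pixel u,v"""
    g=cv2.GaussianBlur(cv2.cvtColor(c['color'],cv2.COLOR_RGB2GRAY).astype(np.float32),(0,0),.6)
    p0=world(c,u,v,z);a=np.linspace(0,2*np.pi,72,endpoint=False)
    best=None
    def sc(x,y):
        f=lambda r:[pix(c,(x+r*np.cos(t),y+r*np.sin(t),z)) for t in a]
        A=np.float32(f(rmm-1.8));B=np.float32(f(rmm+1.8))
        s=lambda P:cv2.remap(g,P[:,0].copy(),P[:,1].copy(),cv2.INTER_LINEAR).ravel()
        d=s(B)-s(A)
        return d.mean() if dark else -d.mean() if dark is False else abs(d.mean())
    for step,n in((2,win),(.5,4)):
        C=p0[:2] if best is None else best[1]
        best=max(((sc(C[0]+i*step,C[1]+j*step),(C[0]+i*step,C[1]+j*step)) for i in range(-n,n+1) for j in range(-n,n+1)),key=lambda q:q[0])
    return np.r_[best[1],best[0]]
E
python3 - <<'E'
from m import *
c=shot('top')
def W(x,y): return 200+x*140/760,190+y*110/597
def V(x,y): return 140+x*.475,170+y*.475
for n,(x,y) in dict(rA=(304,258),rB=(217,349),rC=(394,342),rD=(307,432)).items():
    u,v=W(x,y); zf=np.median(c['z_map'][int(v)-2:int(v)+3,int(u)-2:int(u)+3]); print(n,world(c,u,v).round(1))
    zr=80
    print(circ(c,u,v,24.7,zr,dark=True).round(1),circ(c,u,v,21.3,zr,dark=False).round(1))
u,v=W(306,348);print('hub',world(c,u,v).round(1),circ(c,u,v,78,70,dark=False))
for n,(x,y),r in(('plug',(534,136),16),('knob',(400,222),14)):
    u,v=W(x,y);p=world(c,u,v);print(n,p.round(1),circ(c,u,v,r,p[2],dark=True).round(1))
u,v=W(398,8);print('clip',world(c,u,v).round(1),world(c,u,v,80).round(1))
for n,x,y in(('c1',552,260),('c2',611,263),('c3',668,254),('c4',725,262)):
    u,v=V(x,y);print(n,world(c,u,v).round(1),circ(c,u,v,19.5,33,dark=(n!='c1')).round(1))
for n,x,y in(('elb',488,242),('narrow',449,250),('barbtip',467,240),('rk',430,238),('rk',436,272),('rk',507,229),('rk',510,261)):
    u,v=V(x,y);print(n,world(c,u,v).round(1),world(c,u,v,30).round(1))
E
python3 - <<'E'
import cv2
a=cv2.imread('pics/top0.png')
cv2.imwrite('pics/t3.png',cv2.resize(a[270:318,335:395],(700,560),interpolation=cv2.INTER_CUBIC))
E
```

```text
rA [580.4 328.8  66.7]
[579.5 328.4  55. ] [579.5 328.4  33.9]
rB [532.3 375.9  60.3]
[531.6 373.9  59.5] [531.6 373.4  29.8]
rC [535.3 280.6  62.8]
[533.9 280.6  54.3] [533.9 280.6  35.4]
rD [486.6 325.3  71.2]
[486.9 325.6  58.8] [486.4 325.6  27.5]
hub [531.6 326.8  69.2] [522.50977785 328.64453903  14.60612679]
plug [639.1 203.1 105.2] [639.1 204.1  66.1]
knob [591.  271.  123.8] [590.5 272.   61.2]
clip [713.2 277.8  82.7] [713.8 278.1  80. ]
c1 [417.7 -96.2  34.6] [418.7 -95.9  70.8]
c2 [ 413.4 -178.5   29.7] [ 417.7 -180.5    3.8]
c3 [ 425.5 -257.8   30.1] [ 433.4 -258.2    4.1]
c4 [ 414.1 -336.1   30.8] [ 418.  -338.     2.7]
elb [441.2  -5.8  67.8] [443.2  -8.2  30. ]
narrow [433.4  45.5   3.4] [432.3  46.3  30. ]
barbtip [445.2  21.8  45.8] [446.1  21.   30. ]
rk [449.   72.6  31.4] [449.1  72.6  30. ]
rk [402.5  64.1   2.3] [401.8  64.6  30. ]
rk [463.2 -37.6  -3. ] [461.2 -34.9  30. ]
rk [417.8 -41.2  -3.3] [416.7 -38.4  30. ]
```

View pics/t3.png

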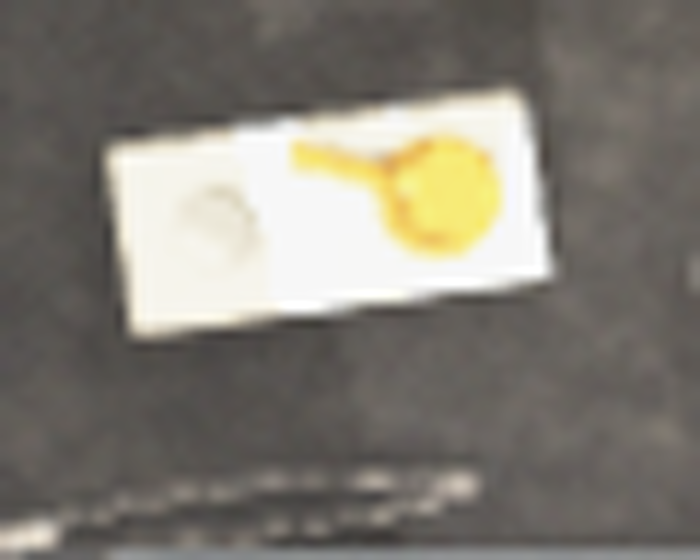

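```bash
cat > mv.py <<'E'
from h import *
def delta(x,y,zg,yawdeg,cur=None):
    """remaining move to put the grasp point at x,y,zg with tool down, in tool axes now"""
    s=env.state();R=s['tcp_rot'];from_=np.array(s['eef_pos'])
    from scipy.spatial.transform import Rotation as Ro
    M=Ro.from_euler('xyz',R).as_matrix()
    G=from_+M[:,2]*0
    d=M.T@(np.array([x,y,zg+59])-G)
    t=Ro.from_euler('xyz',[np.pi,0,np.radians(yawdeg)]).as_matrix()
    w=np.degrees(Ro.from_matrix(M.T@t).as_rotvec())
    print('pos',from_.round(1),'yaw',np.degrees(R[2]).round(1),'F',s['ft_force'].round(1),'t',s['t'],'| shift',d.round(1),'turn',w.round(1))
E
python3 - <<'E'
from m import *
from mv import *
c=shot('top');s=shot('scene')
P=[world(c,335+x*60/700,270+y*48/560,30) for x,y in((105,150),(520,92),(552,275),(135,335))]
P=np.array(P);print(P.round(1).tolist(),'ctr',P.mean(0).round(1))
a=(P[0]+P[3]-P[1]-P[2])/2;print('len',np.hypot(*a[:2]),'dir',np.degrees(np.arctan2(a[1],a[0])))
print('narrow',world(c,335+220*60/700,270+218*48/560,30).round(1),'head', world(c,335+440*60/700,270+193*48/560,71.5).round(1),'tip',world(c,335+295*60/700,270+157*48/560,41.5).round(1))
# scene estimates from s1.png  (scale 350/1000)
S=lambda x,y:(180+x*.35,150+y*.35)
for n,x,y,z in(('elbhead top',551,236,71.5),('narrow',524,308,30),('plugtop',231,257,101),('knobtop',222,310,124),('c1top',612,224,33),('c2top',657,182,33),('c3',681,137,33),('c4',723,105,33),('r',192,394,80),('r',272,382,80),('r',284,445,80),('r',198,458,80)):
    print(n,world(s,*S(x,y),z).round(1))
delta(639,204,150,45)
E
```

```text
[[449.6, 73.4, 30.0], [463.8, -31.3, 30.0], [417.8, -38.6, 30.0], [403.2, 66.1, 30.0]] ctr [433.6  17.4  30. ]
len 105.67547781083151 dir 97.81932649916804
narrow [432.4  44.6  30. ] head [436.5  -8.1  71.5] tip [447.1  26.   41.5]
elbhead top [442.8 -13.3  71.5]
narrow [433.4  44.1  30. ]
plugtop [643.6 201.3 101. ]
knobtop [593.1 269.4 124. ]
c1top [420.7 -99.2  33. ]
c2top [ 413.7 -180.2   33. ]
c3 [ 426.1 -258.6   33. ]
c4 [ 413.8 -333.7   33. ]
r [581.7 325.7  80. ]
r [536.9 278.   80. ]
r [488.6 322.5  80. ]
r [535.2 371.3  80. ]
pos [145.4 607.9 292.3] yaw 166.5 F [-0.2 -0.1  0.3] t 1.65 | shift [-574.  -278.    83.2] turn [  0.   -0.  121.5]
```

Call:
{"method": "jog_arm", "body": {
  "motion": [
    [0, 0, 0, -52, -25, 5, 60],
    [0, 0, 0, -52, -25, 5, 60],
    [0, 0, 0, -52, -25, 5, 60],
    [0, 0, 0, -52, -25, 5, 60],
    [0, 0, 0, -52, -25, 5, 60],
    [0, 0, 0, -52, -25, 5, 60],
    [0, 0, 0, -52, -25, 5, 60],
    [0, 0, 0, -52, -25, 5, 60],
    [0, 0, 0, -52, -25, 5, 60],
    [0, 0, 0, -52, -25, 5, 60]
  ]
}}

```text
t: 2.9
eef_pos: [594.3, 242.3, 242.2]
tcp_rot: [3.141, 0.0, 2.907]
ft_force: [-0.1, 0.2, 0.3]
opening: 0.634
grip_force: 0.0
```

Call:
{"method": "jog_arm", "body": {
  "motion": [
    [0, 0, 0, -40, -20, 5, 60],
    [0, 0, 10.5, 0, 0, 5, 60],
    [0, 0, 10.5, 0, 0, 5, 60],
    [0, 0, 10.5, 0, 0, 5, 60],
    [0, 0, 0, 0, 0, 0, 60]
  ]
}}

```text
t: 3.52
eef_pos: [627.1, 214.9, 221.9]
tcp_rot: [-3.141, -0.0, 2.358]
ft_force: [0.4, -0.4, 0.4]
opening: 0.632
grip_force: 0.0
```

```bash
python3 -c "
from mv import *
delta(640.5,203,106,135)"
```

```text
pos [627.1 214.9 221.9] yaw 135.1 F [ 0.4 -0.4  0.4] t 3.525 | shift [-17.9   1.   56.9] turn [-0.  -0.   0.1]
```

Call:
{"method": "jog_arm", "body": {
  "motion": [
    [0, 0, 0, -18, 1, 15, 60],
    [0, 0, 0, 0, 0, 25, 50],
    [0, 0, 0, 0, 0, 17, 50],
    [0, 0, 0, 0, 0, 0, 40],
    [0, 0, 0, 0, 0, 0, 20],
    [0, 0, 0, 0, 0, 0, 20],
    [0, 0, 0, 0, 0, 0, 20],
    [0, 0, 0, 0, 0, 0, 20]
  ]
}}

```text
t: 4.53
eef_pos: [641.7, 203.6, 166.7]
tcp_rot: [3.137, 0.002, 2.358]
ft_force: [4.4, 3.7, 1.2]
opening: 0.326
grip_force: 30.0
```

Call:
{"method": "jog_arm", "body": {
  "motion": [
    [0, 0, 0, 0, 0, -8, 20],
    [0, 0, 0, 0, 0, -20, 20],
    [0, 0, 0, 0, 0, -30, 20],
    [0, 0, 0, 0, 0, 0, 20]
  ]
}}

```text
t: 5.03
eef_pos: [641.2, 203.2, 226.0]
tcp_rot: [3.138, 0.003, 2.358]
ft_force: [0.1, 0.0, -1.0]
opening: 0.324
grip_force: 30.0
```

```bash
python3 - <<'E'
from m import *
from mv import *
delta(432,44.5,100,135)
c=shot('top','t4.png'); s=shot('scene','s4.png')
u,v=pix(c,(641,203,82));print(u,v)
a=cv2.imread('pics/t4.png')[200:260,270:330];b=cv2.imread('pics/s4.png')[210:270,230:290]
cv2.imwrite('pics/a4.png',np.hstack([cv2.resize(q,(400,400),interpolation=cv2.INTER_CUBIC) for q in(a,b)]))
E
```

```text
pos [641.2 203.2 226. ] yaw 135.1 F [ 0.1  0.  -1. ] t 5.025 | shift [  36.3 -260.3   66. ] turn [0.2 0.1 0.1]
298.94636960336254 215.81933715857824
```

View pics/a4.png

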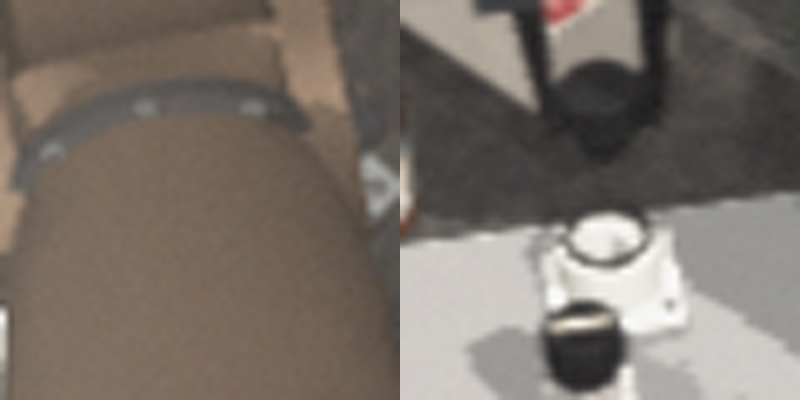

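```bash
python3 - <<'E'
from m import *
s=shot('scene')
f=lambda x,y:(230+x*.15,210+y*.15)
print('seal',world(s,*f(207,238),85).round(1), 'plug top',world(s,*f(196,78),162).round(1))
print([ (round((p[0]-230)/.15),round((p[1]-210)/.15)) for p in (pix(s,(641.2,203.2,162)),pix(s,(641.2,203.2,85)))])
E
```

```text
seal [641.3 205.1  85. ] plug top [643.1 199.8 162. ]
[(194, 85), (211, 235)]
```

Call:
{"method": "jog_arm", "body": {
  "motion": [
    [0, 0, 0, 7, -52, 0, 20],
    [0, 0, 0, 7, -52, 0, 20],
    [0, 0, 0, 7, -52, 10, 20],
    [0, 0, 0, 7, -52, 20, 20],
    [0, 0, 0, 8, -52, 26, 20],
    [0, 0, 0, 0, 0, 0, 20],
    [0, 0, 0, 0, 0, 0, 20]
  ]
}}

```text
t: 6.05
eef_pos: [432.0, 44.4, 167.1]
tcp_rot: [3.141, -0.0, 2.357]
ft_force: [0.3, -0.2, -0.4]
opening: 0.329
grip_force: 30.0
```

```bash
python3 - <<'E'
from m import *
from mv import *
delta(432,44.5,75,135)
s=shot('scene','s5.png')
b=cv2.imread('pics/s5.png')[210:270,340:400]
cv2.imwrite('pics/a5.png',cv2.resize(b,(600,600),interpolation=cv2.INTER_CUBIC))
E
```

```text
pos [432.   44.4 167.1] yaw 135.0 F [ 0.3 -0.2 -0.4] t 6.05 | shift [ 0.1  0.1 33.1] turn [ 0. -0.  0.]
```

View pics/a5.png

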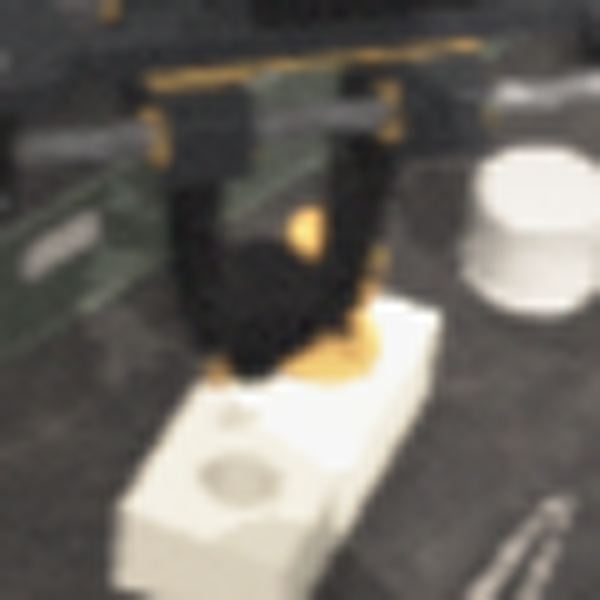

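Call:
{"method": "jog_arm", "body": {
  "motion": [
    [0, 0, 0, 0, 0, 20, 20],
    [0, 0, 0, 0, 0, 18, 20],
    [0, 0, 0, 0, 0, 4, 20],
    [0, 0, 0, 0, 0, 4, 20],
    [0, 0, 0, 0, 0, 0, 20]
  ]
}}

```text
t: 6.72
eef_pos: [431.7, 44.6, 121.4]
tcp_rot: [3.141, 0.0, 2.357]
ft_force: [0.7, -0.1, 0.5]
opening: 0.327
grip_force: 30.0
```

Call:
{"method": "jog_arm", "body": {
  "motion": [
    [0, 0, 0, 0, 0, 4, 20],
    [0, 0, 0, 0, 0, 3, 20],
    [0, 0, 0, 0, 0, 0, 20]
  ]
}}

```text
t: 7.1
eef_pos: [431.4, 44.4, 114.1]
tcp_rot: [-3.141, -0.0, 2.357]
ft_force: [-0.6, -0.3, 0.2]
opening: 0.326
grip_force: 30.0
```

Call:
{"method": "jog_arm", "body": {
  "motion": [
    [0, 0, 0, 0, 0, 2, 20],
    [0, 0, 0, 0, 0, 1.5, 20],
    [0, 0, 0, 0, 0, 0, 20]
  ]
}}

```text
t: 7.48
eef_pos: [431.7, 44.4, 110.8]
tcp_rot: [3.141, 0.001, 2.357]
ft_force: [1.3, 0.2, 2.9]
opening: 0.326
grip_force: 30.0
```

Call:
{"method": "jog_arm", "body": {
  "motion": [
    [0, 0, 0, 0, 0, 0.8, 20],
    [0, 0, 0, 0, 0, 0, 50],
    [0, 0, 0, 0, 0, 0, 50],
    [0, 0, 0, 0, 0, 0, 50],
    [0, 0, 0, 0, 0, -10, 50],
    [0, 0, 0, 0, 0, -30, 50],
    [0, 0, 0, 0, 0, -50, 60],
    [0, 0, 10.5, 0, 0, 0, 60],
    [0, 0, 10.5, 0, 0, 0, 60],
    [0, 0, 0, 0, 0, 0, 60]
  ]
}}

```text
t: 8.72
eef_pos: [431.4, 44.4, 200.5]
tcp_rot: [3.141, 0.0, 1.992]
ft_force: [-0.0, -0.1, -0.2]
opening: 0.633
grip_force: 0.0
```

```bash
python3 - <<'E'
from m import *
from mv import *
delta(437.5,-9.5,100,75)
s=shot('scene','s6.png');
b=cv2.imread('pics/s6.png')[210:270,340:400]
cv2.imwrite('pics/a6.png',cv2.resize(b,(600,600),interpolation=cv2.INTER_CUBIC))
E
```

```text
pos [431.4  44.4 200.5] yaw 114.1 F [-0.  -0.1 -0.2] t 8.725 | shift [-51.7 -16.5  41.5] turn [ 0.  -0.  39.1]
```

View pics/a6.png

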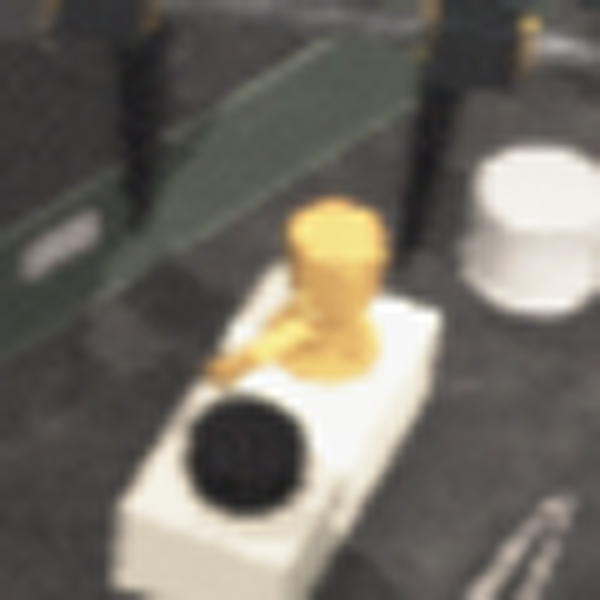

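```bash
python3 - <<'E'
from m import *
s=shot('scene')
f=lambda x,y:(340+x*.1,210+y*.1)
h=world(s,*f(337,230),71.5);t=world(s,*f(218,370),41.5);d=t-h
print(h.round(1),t.round(1),np.degrees(np.arctan2(d[1],d[0])),np.hypot(*d[:2]), world(s,*f(247,452),46))
E
```

```text
[440.2 -13.3  71.5] [452.3  22.8  41.5] 71.43932873531993 38.08586695501762 [428.58426422  47.76754634  46.        ]
```

Call:
{"method": "jog_arm", "body": {
  "motion": [
    [0, 0, 0, -27, -8, 0, 50],
    [0, 0, 0, -26.3, -8.6, 0, 50],
    [0, 0, 10.3, 0, 0, 0, 50],
    [0, 0, 10.3, 0, 0, 0, 50],
    [0, 0, 10.3, 0, 0, 0, 50],
    [0, 0, 10.3, 0, 0, 0, 50],
    [0, 0, 0, 0, 0, 0, 50]
  ]
}}

```text
t: 9.7
eef_pos: [438.0, -11.0, 199.9]
tcp_rot: [-3.141, -0.0, 1.275]
ft_force: [0.6, -0.7, -0.0]
opening: 0.528
grip_force: 0.0
```

```bash
python3 -c "
from mv import *
delta(438,-11,64,73)"
```

```text
pos [438.  -11.  199.9] yaw 73.1 F [ 0.6 -0.7 -0. ] t 9.7 | shift [ 0.   0.  76.9] turn [-0.  -0.   0.1]
```

Call:
{"method": "jog_arm", "body": {
  "motion": [
    [0, 0, 0, 0, 0, 40, 50],
    [0, 0, 0, 0, 0, 25, 50],
    [0, 0, 0, 0, 0, 12, 50],
    [0, 0, 0, 0, 0, 0, 35],
    [0, 0, 0, 0, 0, 0, 15],
    [0, 0, 0, 0, 0, 0, 15],
    [0, 0, 0, 0, 0, 0, 15],
    [0, 0, 0, 0, 0, 0, 15]
  ]
}}

```text
t: 10.7
eef_pos: [438.4, -11.1, 123.6]
tcp_rot: [3.14, -0.0, 1.272]
ft_force: [0.3, 0.5, 6.9]
opening: 0.229
grip_force: 30.0
```

Call:
{"method": "jog_arm", "body": {
  "motion": [
    [0, 0, 0, 0, 0, -10, 15],
    [0, 0, 0, 0, 0, -25, 15],
    [0, 0, 0, 0, 0, -35, 15],
    [0, 0, 0, 0, 0, -30, 15],
    [0, 0, 0, 44.2, 21.8, 0, 15],
    [0, 0, 0, 44.2, 21.8, 0, 15],
    [0, 0, 0, 44.2, 21.8, 0, 15],
    [0, 0, 0, 44.2, 21.8, 0, 15],
    [0, 0, 0, 44.2, 21.8, 0, 15],
    [0, 0, 0, 44.2, 21.8, 0, 15]
  ]
}}

```text
t: 11.95
eef_pos: [641.9, 205.1, 223.6]
tcp_rot: [-3.141, 0.0, 1.272]
ft_force: [0.1, 0.1, -0.8]
opening: 0.231
grip_force: 30.0
```

Call:
{"method": "jog_arm", "body": {
  "motion": [
    [0, 0, -10.5, 0, 0, 0, 15],
    [0, 0, -10.5, 0, 0, 0, 15],
    [0, 0, -10.5, 0, 0, 0, 15],
    [0, 0, -10.5, 0, 0, 0, 15],
    [0, 0, -10.5, 0, 0, 0, 15],
    [0, 0, -10.5, 0, 0, 0, 15],
    [0, 0, -10.5, 0, 0, 0, 15],
    [0, 0, -10.5, 0, 0, 0, 15],
    [0, 0, -10.5, 0, 0, 0, 15],
    [0, 0, -10.5, 0, 0, 0, 15]
  ]
}}

```text
t: 13.2
eef_pos: [640.9, 203.7, 223.5]
tcp_rot: [-3.142, -0.0, 3.11]
ft_force: [0.4, -0.4, -0.5]
opening: 0.23
grip_force: 30.0
```

Call:
{"method": "jog_arm", "body": {
  "motion": [
    [0, 0, -10.5, 0, 0, 0, 15],
    [0, 0, -10.5, 0, 0, 0, 15],
    [0, 0, -10.5, 0, 0, 0, 15],
    [0, 0, -10.5, 0, 0, 0, 15],
    [0, 0, -5, 0, 0, 0, 15],
    [0, 0, 0, 0, 0, 0, 15],
    [0, 0, 0, 0, 0, 0, 15]
  ]
}}

```text
t: 14.08
eef_pos: [641.1, 203.8, 223.2]
tcp_rot: [3.142, 0.0, -2.361]
ft_force: [-0.4, -0.2, -2.1]
opening: 0.23
grip_force: 30.0
```

```bash
python3 - <<'E'
from m import *
from mv import *
delta(641.3,204,150,225)
s=shot('scene','s7.png');b=cv2.imread('pics/s7.png')[205:265,230:290]
cv2.imwrite('pics/a7.png',cv2.resize(b,(600,600),interpolation=cv2.INTER_CUBIC))
st=env.state()['eef_pos']
print([(round((p[0]-230)*10),round((p[1]-205)*10)) for p in(pix(s,(641.3,204,85)),pix(s,st-np.array([0,0,59+4.6+50.5])),pix(s,st-np.array([0,0,59+4.6-11.5])))])
E
```

```text
pos [641.1 203.8 223.2] yaw -135.3 F [-0.4 -0.2 -2.1] t 14.075 | shift [-0.3 -0.  14.2] turn [ 0.   0.  -0.3]
[(313, 404), (307, 336), (286, 152)]
```

View pics/a7.png

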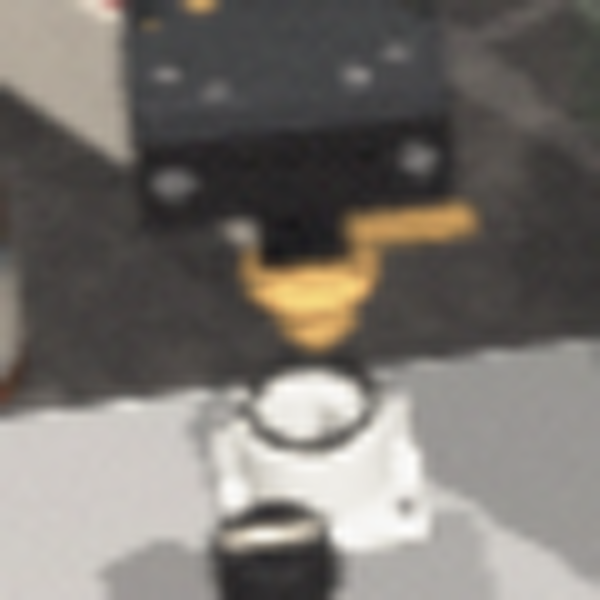

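Call:
{"method": "jog_arm", "body": {
  "motion": [
    [0, 0, 0, -2, 0, 10, 15],
    [0, 0, 0, 0, 0, 12, 15],
    [0, 0, 0, 0, 0, 6, 15],
    [0, 0, 0, 0, 0, 3, 15],
    [0, 0, 0, 0, 0, 0, 15]
  ]
}}

```text
t: 14.75
eef_pos: [642.7, 205.2, 191.8]
tcp_rot: [3.141, -0.0, -2.359]
ft_force: [-0.1, -0.6, -1.6]
opening: 0.23
grip_force: 30.0
```

Call:
{"method": "jog_arm", "body": {
  "motion": [
    [0, 0, 0, 0, 0, 2, 15],
    [0, 0, 0, 0, 0, 2, 15],
    [0, 0, 0, 0, 0, 0, 15]
  ]
}}

```text
t: 15.12
eef_pos: [643.2, 205.4, 188.3]
tcp_rot: [-3.141, 0.002, -2.359]
ft_force: [5.0, 1.9, -1.7]
opening: 0.228
grip_force: 30.0
```

Call:
{"method": "jog_arm", "body": {
  "motion": [
    [0, 0, 0, -0.8, -0.4, 0, 15],
    [0, 0, 0, 0, 0, 1.5, 15],
    [0, 0, 0, 0, 0, 1.5, 15],
    [0, 0, 0, 0, 0, 0, 15]
  ]
}}

```text
t: 15.62
eef_pos: [643.7, 205.4, 184.9]
tcp_rot: [-3.141, 0.0, -2.359]
ft_force: [4.8, -0.4, 0.1]
opening: 0.233
grip_force: 30.0
```

Call:
{"method": "jog_arm", "body": {
  "motion": [
    [0, 0, 0, -0.7, -0.7, 0, 15],
    [0, 0, 0, 0, 0, 2, 15],
    [0, 0, 0, 0, 0, 0, 15]
  ]
}}

```text
t: 16.0
eef_pos: [644.2, 205.5, 183.0]
tcp_rot: [3.141, -0.001, -2.359]
ft_force: [0.9, -1.3, 3.6]
opening: 0.23
grip_force: 30.0
```

Call:
{"method": "jog_arm", "body": {
  "motion": [
    [0, 0, 10, 0, -0.35, 0.4, 15],
    [0, 0, 10, 0, -0.35, 0.5, 15],
    [0, 0, 0, 0, 0, 0, 15]
  ]
}}

```text
t: 16.38
eef_pos: [644.8, 204.9, 182.0]
tcp_rot: [3.141, -0.0, -2.707]
ft_force: [0.8, 0.1, 1.9]
opening: 0.226
grip_force: 30.0
```

Call:
{"method": "jog_arm", "body": {
  "motion": [
    [0, 0, 10, 0, -0.35, 0.5, 15],
    [0, 0, 10, 0, -0.35, 0.5, 15],
    [0, 0, 10, 0, -0.35, 0.5, 15],
    [0, 0, 0, 0, 0, 0, 15]
  ]
}}

```text
t: 16.88
eef_pos: [645.0, 204.0, 180.5]
tcp_rot: [3.142, -0.0, 3.056]
ft_force: [0.3, -0.4, 2.9]
opening: 0.231
grip_force: 30.0
```

Call:
{"method": "jog_arm", "body": {
  "motion": [
    [0, 0, 10, 0, -0.35, 0.5, 15],
    [0, 0, 10, 0, -0.35, 0.5, 15],
    [0, 0, 10, 0, -0.35, 0.5, 15],
    [0, 0, 0, 0, 0, 0, 15]
  ]
}}

```text
t: 17.38
eef_pos: [644.7, 203.0, 178.7]
tcp_rot: [-3.141, -0.001, 2.535]
ft_force: [-0.5, 0.7, -1.0]
opening: 0.231
grip_force: 30.0
```

Call:
{"method": "jog_arm", "body": {
  "motion": [
    [0, 0, 5, 0, -0.2, 0.8, 15],
    [0, 0, 0, 0, 0, 0, 15]
  ]
}}

```text
t: 17.62
eef_pos: [644.8, 202.9, 178.3]
tcp_rot: [3.141, -0.0, 2.448]
ft_force: [-0.6, 1.0, 1.8]
opening: 0.23
grip_force: 30.0
```

Call:
{"method": "jog_arm", "body": {
  "motion": [
    [0, 0, 10, 0, -0.35, 0, 15],
    [0, 0, 10, 0, -0.35, 0, 15],
    [0, 0, 10, 0, -0.35, 0, 15],
    [0, 0, 0, 0, 0, 0, 15]
  ]
}}

```text
t: 18.12
eef_pos: [644.1, 202.4, 178.4]
tcp_rot: [3.141, -0.0, 1.924]
ft_force: [1.5, 2.1, 2.3]
opening: 0.229
grip_force: 30.0
```

Call:
{"method": "jog_arm", "body": {
  "motion": [
    [0, 0, 10, 0, -0.2, 0, 15],
    [0, 0, 10, 0, -0.2, 0, 15],
    [0, 0, 10, 0, -0.2, 0.2, 15],
    [0, 0, 0, 0, 0, 0, 15]
  ]
}}

```text
t: 18.62
eef_pos: [643.6, 202.2, 178.2]
tcp_rot: [3.141, -0.0, 1.401]
ft_force: [1.6, 2.6, 3.1]
opening: 0.229
grip_force: 30.0
```

Call:
{"method": "jog_arm", "body": {
  "motion": [
    [0, 0, 10, 0, -0.2, 0.5, 15],
    [0, 0, 10, 0, -0.2, 0.5, 15],
    [0, 0, 0, 0, 0, 0, 15]
  ]
}}

```text
t: 19.0
eef_pos: [643.2, 202.3, 177.3]
tcp_rot: [3.141, -0.001, 1.053]
ft_force: [2.2, 3.0, 2.9]
opening: 0.231
grip_force: 30.0
```

Call:
{"method": "jog_arm", "body": {
  "motion": [
    [0, 0, 8, 0, -0.2, 0.5, 15],
    [0, 0, 8, 0, -0.2, 0.5, 15],
    [0, 0, 0, 0, 0, 0, 15],
    [0, 0, 0, 0, 0, 0, 15]
  ]
}}

```text
t: 19.5
eef_pos: [643.0, 202.6, 176.6]
tcp_rot: [3.141, -0.001, 0.775]
ft_force: [1.5, 2.7, 5.3]
opening: 0.229
grip_force: 30.0
```

Call:
{"method": "jog_arm", "body": {
  "motion": [
    [0, 0, 0, 0, 0, 0, 35],
    [0, 0, 0, 0, 0, 0, 50],
    [0, 0, 0, 0, 0, 0, 50],
    [0, 0, 0, 0, 0, -15, 50],
    [0, 0, 0, 0, 0, -40, 60],
    [0, 0, 0, -60, 0, -40, 60],
    [0, 0, 0, -60, 0, 0, 60],
    [0, 0, 0, -60, 0, 0, 60],
    [0, 0, 0, -60, 0, 0, 60],
    [0, 0, 0, 0, 0, 0, 60]
  ]
}}

```text
t: 20.75
eef_pos: [473.3, 39.9, 267.0]
tcp_rot: [3.141, -0.0, 0.763]
ft_force: [0.6, -0.3, 0.4]
opening: 0.63
grip_force: 0.0
```

```bash
python3 - <<'E'
from m import *
from mv import *
delta(418.5,-97,34,0)
c=shot('top','t8.png');s=shot('scene','s8.png')
a=cv2.imread('pics/t8.png')[180:240,260:320];b=cv2.imread('pics/s8.png')[205:265,230:290]
cv2.imwrite('pics/a8.png',np.hstack([cv2.resize(q,(400,400),interpolation=cv2.INTER_CUBIC) for q in(a,b)]))
for n,im in(('top',c),('scene',s)):
  for r in env.recognise(n,'cup1_mid')[:6]:print(n,round(r['score'],2),r['location'],world(im,*r['location'],20).round())
E
```

```text
pos [473.3  39.9 267. ] yaw 43.7 F [ 0.6 -0.3  0.4] t 20.75 | shift [-134.3   61.   174. ] turn [ 0.  -0.  43.7]
top 0.7 [481.2, 292.7] [ 420. -330.   20.]
scene 0.64 [430.0, 188.3] [ 423. -337.   20.]
```

View pics/a8.png

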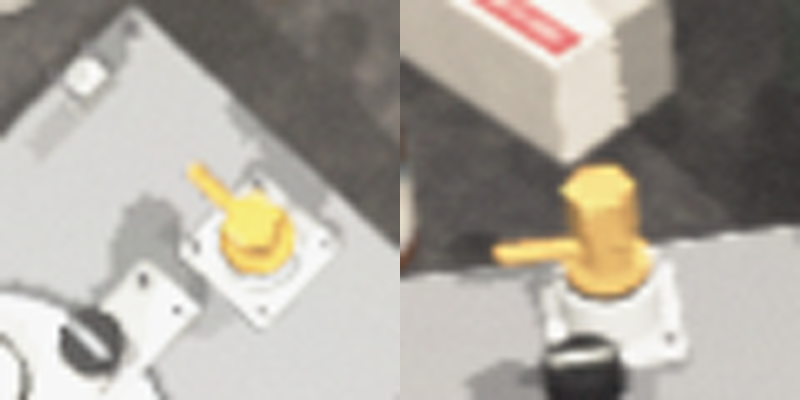

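```bash
python3 - <<'E'
import cv2,numpy as np
a=cv2.imread('pics/t8.png')[270:320,390:500];b=cv2.imread('pics/s8.png')[170:250,360:450]
cv2.imwrite('pics/a9.png',np.vstack([cv2.resize(a,(660,300),interpolation=cv2.INTER_CUBIC),cv2.resize(b,(660,293),interpolation=cv2.INTER_CUBIC)]))
E
```

```text
(no output)
```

View pics/a9.png

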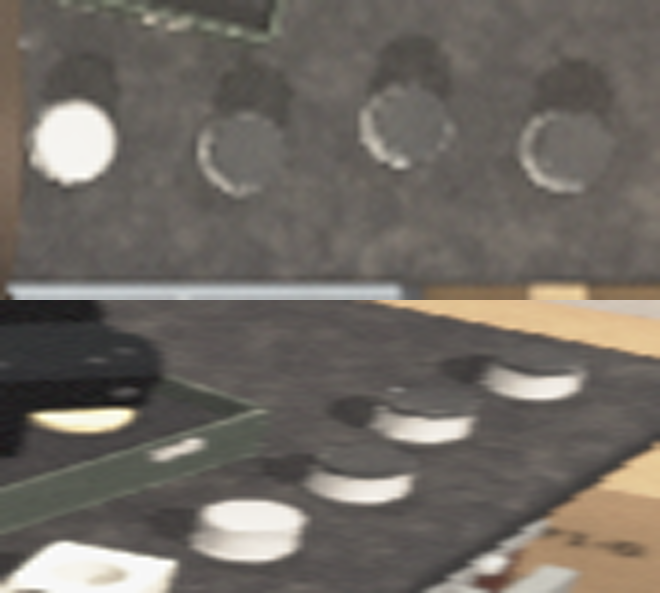

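```bash
python3 - <<'E'
from m import *
c=shot('top')
for x,y in((76,142),(246,152),(413,123),(570,148)):
    print(world(c,390+x/6,270+y/6,33).round(1))
E
```

```text
[417.2 -97.7  33. ]
[ 412.  -180.2   33. ]
[ 425.8 -261.6   33. ]
[ 413.4 -337.3   33. ]
```

Call:
{"method": "jog_arm", "body": {
  "motion": [
    [0, 0, 0, -45, 20.6, 20, 60],
    [0, 0, 0, -45, 20.6, 20, 60],
    [0, 0, 0, -45, 20.6, 20, 60],
    [0, 0, 8.7, 0, 0, 14, 52],
    [0, 0, 8.7, 0, 0, 14, 52],
    [0, 0, 8.7, 0, 0, 14, 52],
    [0, 0, 8.7, 0, 0, 14, 52],
    [0, 0, 8.7, 0, 0, 14, 52],
    [0, 0, 0, 0, 0, 0, 52]
  ]
}}

```text
t: 22.12
eef_pos: [421.3, -96.0, 134.8]
tcp_rot: [-3.141, 0.002, 0.008]
ft_force: [0.6, 0.5, -0.3]
opening: 0.549
grip_force: 0.0
```

```bash
python3 -c "
from mv import *
delta(418.5,-98,35,0)"
```

```text
pos [421.3 -96.  134.8] yaw 0.5 F [ 0.6  0.5 -0.3] t 22.125 | shift [-2.7  2.  40.8] turn [-0.   0.1  0.5]
```

Call:
{"method": "jog_arm", "body": {
  "motion": [
    [0, 0, 0.5, -2.7, 2, 20, 52],
    [0, 0, 0, 0, 0, 21, 52],
    [0, 0, 0, 0, 0, 0, 45],
    [0, 0, 0, 0, 0, 0, 36],
    [0, 0, 0, 0, 0, 0, 36],
    [0, 0, 0, 0, 0, 0, 36],
    [0, 0, 0, 0, 0, 0, 52],
    [0, 0, 0, 0, 0, 0, 52],
    [0, 0, -10, 0, 0, 0, 52]
  ]
}}

```text
t: 23.25
eef_pos: [418.1, -98.5, 94.7]
tcp_rot: [-3.141, 0.0, 0.175]
ft_force: [0.3, 0.2, -0.2]
opening: 0.546
grip_force: 0.0
```

Call:
{"method": "jog_arm", "body": {
  "motion": [
    [0, 0, -10, 0, 0, 0, 52],
    [0, 0, -10, 0, 0, 0, 52],
    [0, 0, -10, 0, 0, 0, 52],
    [0, 0, -10, 0, 0, 0, 52],
    [0, 0, -10, 0, 0, 0, 52],
    [0, 0, -10, 0, 0, 0, 52],
    [0, 0, -10, 0, 0, 0, 52],
    [0, 0, -10, 0, 0, 0, 52],
    [0, 0, 0, 0, 0, 0, 52]
  ]
}}

```text
t: 24.38
eef_pos: [418.1, -98.5, 94.7]
tcp_rot: [-3.141, -0.0, 1.567]
ft_force: [0.6, 0.5, -0.0]
opening: 0.546
grip_force: 0.0
```

Call:
{"method": "jog_arm", "body": {
  "motion": [
    [0, 0, 0, 0, 0, 0, 44],
    [0, 0, 0, 0, 0, 0, 36],
    [0, 0, 0, 0, 0, 0, 30],
    [0, 0, 0, 0, 0, 0, 30],
    [0, 0, 0, 0, 0, 0, 30]
  ]
}}

```text
t: 25.0
eef_pos: [418.2, -98.4, 94.7]
tcp_rot: [3.142, -0.0, 1.568]
ft_force: [-0.0, -0.6, 0.4]
opening: 0.403
grip_force: 30.0
```

```bash
python3 -c "
from mv import *
delta(582.8,327.5,150,90)"
```

```text
pos [418.2 -98.4  94.7] yaw 89.8 F [-0.  -0.6  0.4] t 25.0 | shift [ 426.4  163.4 -114.3] turn [ 0.  -0.  -0.2]
```

Call:
{"method": "jog_arm", "body": {
  "motion": [
    [0, 0, 0, 0, 0, -20, 30],
    [0, 0, 0, 0, 0, -40, 30],
    [0, 0, 0, 0, 0, -40, 30],
    [0, 0, 0, 0, 0, -40, 30],
    [0, 0, 0, 47.3, 18.1, 0, 30],
    [0, 0, 0, 47.3, 18.1, 0, 30],
    [0, 0, 0, 47.3, 18.1, 0, 30],
    [0, 0, 0, 47.3, 18.1, 0, 30],
    [0, 0, 0, 47.3, 18.1, 0, 30],
    [0, 0, 0, 47.3, 18.1, 0, 30]
  ]
}}

```text
t: 26.25
eef_pos: [527.8, 186.8, 234.6]
tcp_rot: [-3.141, 0.0, 1.568]
ft_force: [-0.0, -0.4, 0.6]
opening: 0.407
grip_force: 30.0
```

Call:
{"method": "jog_arm", "body": {
  "motion": [
    [0, 0, 0, 47.3, 18.1, 0, 30],
    [0, 0, 0, 47.3, 18.1, 0, 30],
    [0, 0, 0, 47.3, 18.1, 0, 30],
    [0, 0, 0, 0, 0, 10, 30],
    [0, 0, 0, 0, 0, 0, 30]
  ]
}}

```text
t: 26.88
eef_pos: [581.5, 326.4, 223.4]
tcp_rot: [-3.139, 0.001, 1.568]
ft_force: [-0.3, -0.6, 0.3]
opening: 0.405
grip_force: 30.0
```

```bash
python3 -c "
from mv import *
delta(582.8,327.5,125,90)"
```

```text
pos [581.5 326.4 223.4] yaw 89.9 F [-0.3 -0.6  0.3] t 26.875 | shift [ 1.2  1.4 39.4] turn [-0.1  0.1 -0.1]
```

Lower towards the ring (foot = TCP z − 94.7).

Call:
{"method": "jog_arm", "body": {
  "motion": [
    [0, 0, 0, 1.2, 1.4, 20, 30],
    [0, 0, 0, 0, 0, 20, 30],
    [0, 0, 0, 0, 0, 5, 30],
    [0, 0, 0, 0, 0, 0, 30]
  ]
}}

```text
t: 27.38
eef_pos: [583.7, 327.5, 179.5]
tcp_rot: [-3.141, 0.0, 1.567]
ft_force: [-0.1, -1.0, 1.0]
opening: 0.403
grip_force: 30.0
```

Call:
{"method": "jog_arm", "body": {
  "motion": [
    [0, 0, 0, 0, 0, 3, 30],
    [0, 0, 0, 0, 0, 3, 30],
    [0, 0, 0, 0, 0, 0, 30]
  ]
}}

```text
t: 27.75
eef_pos: [583.6, 328.0, 173.7]
tcp_rot: [-3.142, -0.0, 1.568]
ft_force: [-0.1, -0.3, 0.3]
opening: 0.406
grip_force: 30.0
```

Call:
{"method": "jog_arm", "body": {
  "motion": [
    [0, 0, 0, 0, 0, 3, 30],
    [0, 0, 0, 0, 0, 2, 30],
    [0, 0, 0, 0, 0, 0, 30]
  ]
}}

```text
t: 28.12
eef_pos: [583.5, 328.0, 168.5]
tcp_rot: [-3.141, 0.0, 1.568]
ft_force: [0.4, -0.1, -0.5]
opening: 0.404
grip_force: 30.0
```

Call:
{"method": "jog_arm", "body": {
  "motion": [
    [0, 0, 0, 0, 0, 2, 30],
    [0, 0, 0, 0, 0, 2, 30],
    [0, 0, 0, 0, 0, 0, 30]
  ]
}}

```text
t: 28.5
eef_pos: [583.6, 328.0, 164.5]
tcp_rot: [-3.141, 0.0, 1.568]
ft_force: [0.4, 0.1, -0.2]
opening: 0.401
grip_force: 30.0
```

Call:
{"method": "jog_arm", "body": {
  "motion": [
    [0, 0, 0, 0, 0, 2, 30],
    [0, 0, 0, 0, 0, 1.5, 30],
    [0, 0, 0, 0, 0, 0, 30]
  ]
}}

```text
t: 28.88
eef_pos: [583.6, 328.0, 161.1]
tcp_rot: [-3.141, -0.0, 1.568]
ft_force: [-0.6, 0.9, 0.2]
opening: 0.4
grip_force: 30.0
```

Call:
{"method": "jog_arm", "body": {
  "motion": [
    [0, 0, 0, 0, 0, 1.5, 30],
    [0, 0, 0, 0, 0, 0, 30]
  ]
}}

```text
t: 29.12
eef_pos: [583.6, 328.0, 159.6]
tcp_rot: [-3.141, -0.0, 1.568]
ft_force: [0.2, 1.3, 0.6]
opening: 0.403
grip_force: 30.0
```

Call:
{"method": "jog_arm", "body": {
  "motion": [
    [0, 0, 0, 0, 0, 1.5, 30],
    [0, 0, 0, 0, 0, 0, 30]
  ]
}}

```text
t: 29.38
eef_pos: [583.6, 328.0, 158.1]
tcp_rot: [-3.141, -0.0, 1.568]
ft_force: [-0.9, 0.1, 0.4]
opening: 0.404
grip_force: 30.0
```

Call:
{"method": "jog_arm", "body": {
  "motion": [
    [0, 0, 0, 0, 0, 1.5, 30],
    [0, 0, 0, 0, 0, 0, 30]
  ]
}}

```text
t: 29.62
eef_pos: [583.6, 328.0, 156.7]
tcp_rot: [3.141, -0.0, 1.568]
ft_force: [0.5, 1.1, 0.5]
opening: 0.403
grip_force: 30.0
```

Call:
{"method": "jog_arm", "body": {
  "motion": [
    [0, 0, 0, 0, 0, 1, 30],
    [0, 0, 0, 0, 0, 1, 30],
    [0, 0, 0, 0, 0, 0, 30]
  ]
}}

```text
t: 30.0
eef_pos: [583.6, 328.1, 156.6]
tcp_rot: [3.14, -0.001, 1.568]
ft_force: [-4.3, -1.6, 16.3]
opening: 0.404
grip_force: 30.0
```

Call:
{"method": "jog_arm", "body": {
  "motion": [
    [0, 0, 0, 0, 0, -1.5, 30],
    [0, 0, 0, 0, 0, 0, 46],
    [0, 0, 0, 0, 0, 0, 46],
    [0, 0, 0, 0, 0, -15, 46],
    [0, 0, 0, 0, 0, -50, 52],
    [0, 0, 0, -55, -18, -15, 52],
    [0, 0, 0, -55, -18, 0, 52],
    [0, 0, 0, -55, -18, 0, 52],
    [0, 0, 0, -55, -18, 0, 52],
    [0, 0, 0, -55, -18, 0, 52]
  ]
}}

```text
t: 31.25
eef_pos: [492.3, 51.7, 237.2]
tcp_rot: [3.14, -0.0, 1.568]
ft_force: [1.5, -0.7, 0.2]
opening: 0.548
grip_force: 0.0
```

```bash
cat > look.py <<'E'
import sys
from m import *
from mv import *
c=shot('top');s=shot('scene')
for n,im in(('top',c),('scene',s)):
  for t in('cup1_mid',):
    for r in env.recognise(n,t)[:6]:print(n,round(r['score'],2),world(im,*r['location'],17).round())
def strip(k):
    a=c['color'][270:320,390:500,::-1];b=s['color'][170:250,360:450,::-1];r=c['color'][200:275,225:315,::-1]
    cv2.imwrite('pics/%s.png'%k,np.vstack([np.hstack([cv2.resize(a,(440,200),interpolation=cv2.INTER_CUBIC),cv2.resize(r,(240,200),interpolation=cv2.INTER_CUBIC)]),cv2.resize(b,(680,390),interpolation=cv2.INTER_CUBIC)]))
if len(sys.argv)>1: strip(sys.argv[1])
E
python3 look.py k1; python3 -c "
from mv import *
delta(413,-180.2,75,0)"
```

```text
top 0.68 [ 426. -336.   17.]
top 0.68 [531. 338.  17.]
scene 0.51 [ 428. -339.   17.]
scene 0.5 [349.  95.  17.]
pos [493.1  52.5 237.2] yaw 89.7 F [0.2 0.2 0.7] t 31.45 | shift [-233.1  -79.1  103. ] turn [ 0.1 -0.1 89.7]
```

View pics/k1.png

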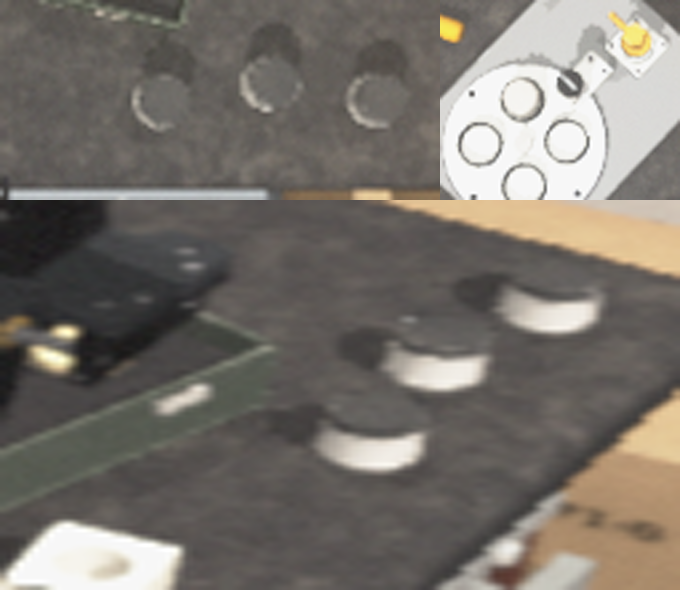

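Call:
{"method": "jog_arm", "body": {
  "motion": [
    [0, 0, 0, -46.6, -15.8, 0, 52],
    [0, 0, 0, -46.6, -15.8, 0, 52],
    [0, 0, 0, -46.6, -15.8, 0, 52],
    [0, 0, 0, -46.6, -15.8, 15, 52],
    [0, 0, 0, -46.6, -15.8, 35, 52],
    [0, 0, 0, 0, 0, 50, 52],
    [0, 0, 0, 0, 0, 0, 52]
  ]
}}

```text
t: 32.33
eef_pos: [413.1, -178.8, 134.3]
tcp_rot: [-3.137, -0.003, 1.568]
ft_force: [-0.5, 0.9, 0.1]
opening: 0.546
grip_force: 0.0
```

```bash
python3 -c "
from mv import *
delta(413,-180.2,35.3,90)"
```

```text
pos [ 413.1 -178.8  134.3] yaw 89.9 F [-0.5  0.9  0.1] t 32.325 | shift [-1.5  0.1 40. ] turn [-0.3 -0.2 -0.1]
```

Call:
{"method": "jog_arm", "body": {
  "motion": [
    [0, 0, 0, -1.5, 0, 20, 52],
    [0, 0, 0, 0, 0, 20, 52],
    [0, 0, 0, 0, 0, 0, 45],
    [0, 0, 0, 0, 0, 0, 36],
    [0, 0, 0, 0, 0, 0, 36],
    [0, 0, 0, 0, 0, 0, 36],
    [0, 0, 0, 0, 0, 0, 52],
    [0, 0, 0, 0, 0, 0, 52],
    [0, 0, 10, 0, 0, 0, 52]
  ]
}}

```text
t: 33.45
eef_pos: [413.2, -181.1, 96.4]
tcp_rot: [3.141, -0.0, 1.39]
ft_force: [0.0, 0.2, -0.0]
opening: 0.542
grip_force: 0.0
```

Call:
{"method": "jog_arm", "body": {
  "motion": [
    [0, 0, 10, 0, 0, 0, 52],
    [0, 0, 10, 0, 0, 0, 52],
    [0, 0, 10, 0, 0, 0, 52],
    [0, 0, 10, 0, 0, 0, 52],
    [0, 0, 10, 0, 0, 0, 52],
    [0, 0, 10, 0, 0, 0, 52],
    [0, 0, 10, 0, 0, 0, 52],
    [0, 0, 10, 0, 0, 0, 52],
    [0, 0, 0, 0, 0, 0, 52]
  ]
}}

```text
t: 34.58
eef_pos: [413.2, -181.1, 96.3]
tcp_rot: [-3.141, 0.0, -0.002]
ft_force: [-0.5, 0.1, -0.3]
opening: 0.547
grip_force: 0.0
```

Call:
{"method": "jog_arm", "body": {
  "motion": [
    [0, 0, 0, 0, 0, 0, 44],
    [0, 0, 0, 0, 0, 0, 36],
    [0, 0, 0, 0, 0, 0, 30],
    [0, 0, 0, 0, 0, 0, 30],
    [0, 0, 0, 0, 0, 0, 30]
  ]
}}

```text
t: 35.2
eef_pos: [413.3, -181.0, 96.2]
tcp_rot: [-3.142, -0.0, -0.002]
ft_force: [-0.7, 0.2, 0.6]
opening: 0.404
grip_force: 30.0
```

```bash
python3 -c "
from mv import *
delta(535.1,373.6,175,0)"
```

```text
pos [ 413.3 -181.    96.2] yaw -0.1 F [-0.7  0.2  0.6] t 35.2 | shift [ 120.5 -554.9 -137.8] turn [-0.  -0.  -0.1]
```

Call:
{"method": "jog_arm", "body": {
  "motion": [
    [0, 0, 0, 0, 0, -20, 30],
    [0, 0, 0, 0, 0, -40, 30],
    [0, 0, 0, 0, 0, -40, 30],
    [0, 0, 0, 0, 0, -38, 30],
    [0, 0, 0, 10, -46.2, 0, 30],
    [0, 0, 0, 10, -46.2, 0, 30],
    [0, 0, 0, 10, -46.2, 0, 30],
    [0, 0, 0, 10, -46.2, 0, 30],
    [0, 0, 0, 10, -46.2, 0, 30],
    [0, 0, 0, 10, -46.2, 0, 30]
  ]
}}

```text
t: 36.45
eef_pos: [474.0, 97.6, 234.2]
tcp_rot: [-3.142, 0.0, -0.002]
ft_force: [0.6, -0.3, 0.4]
opening: 0.4
grip_force: 30.0
```

Call:
{"method": "jog_arm", "body": {
  "motion": [
    [0, 0, 0, 10, -46.2, 0, 30],
    [0, 0, 0, 10, -46.2, 0, 30],
    [0, 0, 0, 10, -46.2, 0, 30],
    [0, 0, 0, 10, -46.2, 0, 30],
    [0, 0, 0, 10, -46.2, 0, 30],
    [0, 0, 0, 10, -46.2, 0, 30],
    [0, 0, 0, 0, 0, 10, 30],
    [0, 0, 0, 0, 0, 0, 30]
  ]
}}

```text
t: 37.45
eef_pos: [534.1, 372.6, 222.9]
tcp_rot: [3.14, 0.002, -0.002]
ft_force: [0.6, -0.6, -0.1]
opening: 0.399
grip_force: 30.0
```

```bash
python3 -c "
from mv import *
delta(535.1,373.6,121,0)"
```

```text
pos [534.1 372.6 222.9] yaw -0.1 F [ 0.6 -0.6 -0.1] t 37.45 | shift [ 1.1 -1.1 42.9] turn [ 0.1  0.1 -0.1]
```

Call:
{"method": "jog_arm", "body": {
  "motion": [
    [0, 0, 0, 1.1, -1.1, 20, 30],
    [0, 0, 0, 0, 0, 20, 30],
    [0, 0, 0, 0, 0, 5, 30],
    [0, 0, 0, 0, 0, 3, 30],
    [0, 0, 0, 0, 0, 3, 30],
    [0, 0, 0, 0, 0, 0, 30]
  ]
}}

```text
t: 38.2
eef_pos: [535.9, 374.1, 173.5]
tcp_rot: [-3.141, -0.0, -0.003]
ft_force: [-0.5, -0.2, 1.1]
opening: 0.404
grip_force: 30.0
```

Call:
{"method": "jog_arm", "body": {
  "motion": [
    [0, 0, 0, -0.4, 0.3, 3, 30],
    [0, 0, 0, 0, 0, 3, 30],
    [0, 0, 0, 0, 0, 0, 30]
  ]
}}

```text
t: 38.58
eef_pos: [535.0, 374.1, 168.2]
tcp_rot: [-3.141, -0.0, -0.002]
ft_force: [-4.5, 0.1, 9.3]
opening: 0.404
grip_force: 30.0
```

Call:
{"method": "jog_arm", "body": {
  "motion": [
    [0, 0, 0, 0, 0, 3, 30],
    [0, 0, 0, 0, 0, 3, 30],
    [0, 0, 0, 0, 0, 0, 30]
  ]
}}

```text
t: 38.95
eef_pos: [535.0, 374.0, 160.9]
tcp_rot: [3.142, 0.001, -0.003]
ft_force: [-3.2, 1.6, 0.3]
opening: 0.401
grip_force: 30.0
```

Call:
{"method": "jog_arm", "body": {
  "motion": [
    [0, 0, 0, 0, 0, 2, 30],
    [0, 0, 0, 0, 0, 1.5, 30],
    [0, 0, 0, 0, 0, 0, 30]
  ]
}}

```text
t: 39.33
eef_pos: [535.5, 374.0, 158.2]
tcp_rot: [-3.141, -0.0, -0.003]
ft_force: [-3.4, 1.2, 5.2]
opening: 0.405
grip_force: 30.0
```

Call:
{"method": "jog_arm", "body": {
  "motion": [
    [0, 0, 0, -1, 0, 0, 36],
    [0, 0, 0, 0, 0, 0, 46],
    [0, 0, 0, 0, 0, 0, 46],
    [0, 0, 0, 0, 0, -15, 46],
    [0, 0, 0, 0, 0, -50, 52],
    [0, 0, 0, -10, 55, -15, 52],
    [0, 0, 0, -10, 55, 0, 52],
    [0, 0, 0, -10, 55, 0, 52],
    [0, 0, 0, -10, 55, 0, 52],
    [0, 0, 0, -10, 55, 0, 52]
  ]
}}

```text
t: 40.58
eef_pos: [483.4, 97.3, 238.7]
tcp_rot: [-3.142, -0.002, -0.002]
ft_force: [0.7, -0.4, 0.2]
opening: 0.545
grip_force: 0.0
```

Call:
{"method": "jog_arm", "body": {
  "motion": [
    [0, 0, 0, -10, 55, 0, 52],
    [0, 0, 0, -10, 55, 0, 52],
    [0, 0, 0, -10, 55, 0, 52],
    [0, 0, 0, 0, 0, 0, 52]
  ]
}}

```text
t: 41.08
eef_pos: [452.9, -68.9, 238.6]
tcp_rot: [3.141, -0.001, -0.008]
ft_force: [-0.9, 0.4, -0.4]
opening: 0.549
grip_force: 0.0
```

```bash
python3 look.py k2; python3 -c "
from mv import *
delta(426,-260,75,0)"
```

```text
top 0.55 [ 422. -338.   17.]
top 0.49 [440.  34.  17.]
scene 0.53 [ 432. -339.   17.]
scene 0.37 [706. 153.  17.]
pos [453.4 -65.1 238. ] yaw -0.1 F [ 0.4 -0.2  0.9] t 41.275 | shift [-27.2 195.  104. ] turn [-0.  -0.  -0.1]
```

View pics/k2.png

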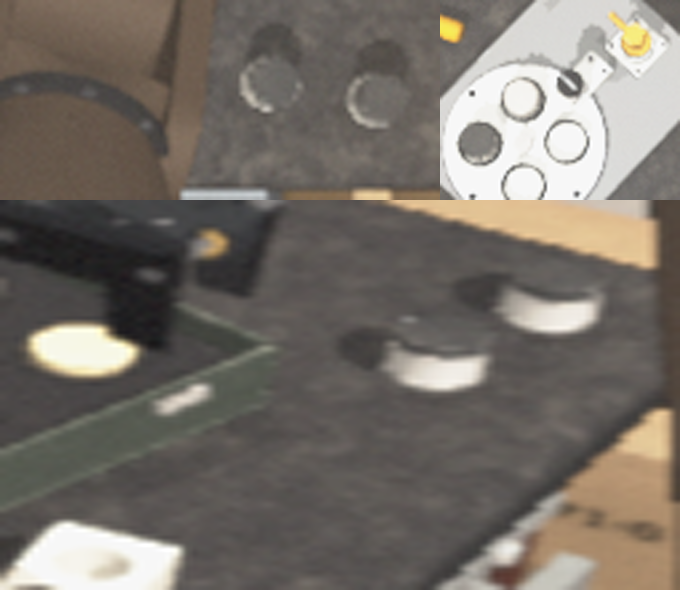

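Call:
{"method": "jog_arm", "body": {
  "motion": [
    [0, 0, 0, -6.8, 48.8, 0, 52],
    [0, 0, 0, -6.8, 48.8, 0, 52],
    [0, 0, 0, -6.8, 48.8, 0, 52],
    [0, 0, 0, -6.8, 48.8, 14, 52],
    [0, 0, 0, 0, 0, 45, 52],
    [0, 0, 0, 0, 0, 45, 52],
    [0, 0, 0, 0, 0, 0, 52]
  ]
}}

```text
t: 42.15
eef_pos: [425.4, -259.5, 131.7]
tcp_rot: [-3.138, 0.004, -0.001]
ft_force: [1.4, -0.8, -0.1]
opening: 0.544
grip_force: 0.0
```

```bash
python3 -c "
from mv import *
delta(426,-260,35.3,0)"
```

```text
pos [ 425.4 -259.5  131.7] yaw -0.0 F [ 1.4 -0.8 -0.1] t 42.15 | shift [ 0.7  0.6 37.4] turn [-0.2  0.2 -0. ]
```

Call:
{"method": "jog_arm", "body": {
  "motion": [
    [0, 0, 0, 0.6, 0.6, 18, 52],
    [0, 0, 0, 0, 0, 19, 52],
    [0, 0, 0, 0, 0, 0, 45],
    [0, 0, 0, 0, 0, 0, 36],
    [0, 0, 0, 0, 0, 0, 36],
    [0, 0, 0, 0, 0, 0, 36],
    [0, 0, 0, 0, 0, 0, 52],
    [0, 0, 0, 0, 0, 0, 52],
    [0, 0, -10, 0, 0, 0, 52]
  ]
}}

```text
t: 43.28
eef_pos: [426.1, -261.7, 96.9]
tcp_rot: [3.141, -0.0, 0.175]
ft_force: [0.3, 1.2, 0.5]
opening: 0.548
grip_force: 0.0
```

Call:
{"method": "jog_arm", "body": {
  "motion": [
    [0, 0, -10, 0, 0, 0, 52],
    [0, 0, -10, 0, 0, 0, 52],
    [0, 0, -10, 0, 0, 0, 52],
    [0, 0, -10, 0, 0, 0, 52],
    [0, 0, -10, 0, 0, 0, 52],
    [0, 0, -10, 0, 0, 0, 52],
    [0, 0, -10, 0, 0, 0, 52],
    [0, 0, -10, 0, 0, 0, 52],
    [0, 0, 0, 0, 0, 0, 52]
  ]
}}

```text
t: 44.4
eef_pos: [426.1, -261.7, 96.8]
tcp_rot: [3.142, -0.0, 1.567]
ft_force: [0.0, -0.1, 1.5]
opening: 0.548
grip_force: 0.0
```

Call:
{"method": "jog_arm", "body": {
  "motion": [
    [0, 0, 0, 0, 0, 0, 44],
    [0, 0, 0, 0, 0, 0, 36],
    [0, 0, 0, 0, 0, 0, 30],
    [0, 0, 0, 0, 0, 0, 30],
    [0, 0, 0, 0, 0, 0, 30]
  ]
}}

```text
t: 45.02
eef_pos: [426.2, -261.7, 96.7]
tcp_rot: [3.141, -0.0, 1.568]
ft_force: [0.2, 0.3, 0.8]
opening: 0.404
grip_force: 30.0
```

```bash
python3 -c "
from mv import *
delta(488.2,325.4,175,90)"
```

```text
pos [ 426.2 -261.7   96.7] yaw 89.8 F [0.2 0.3 0.8] t 45.025 | shift [ 587.3   60.3 -137.3] turn [ 0.  -0.  -0.2]
```

Call:
{"method": "jog_arm", "body": {
  "motion": [
    [0, 0, 0, 0, 0, -20, 30],
    [0, 0, 0, 0, 0, -40, 30],
    [0, 0, 0, 0, 0, -40, 30],
    [0, 0, 0, 0, 0, -38, 30],
    [0, 0, 0, 48.9, 5, 0, 30],
    [0, 0, 0, 48.9, 5, 0, 30],
    [0, 0, 0, 48.9, 5, 0, 30],
    [0, 0, 0, 48.9, 5, 0, 30],
    [0, 0, 0, 48.9, 5, 0, 30],
    [0, 0, 0, 48.9, 5, 0, 30]
  ]
}}

```text
t: 46.28
eef_pos: [456.8, 33.2, 234.7]
tcp_rot: [3.142, -0.0, 1.568]
ft_force: [0.9, -0.1, -1.1]
opening: 0.401
grip_force: 30.0
```

Call:
{"method": "jog_arm", "body": {
  "motion": [
    [0, 0, 0, 48.9, 5, 0, 30],
    [0, 0, 0, 48.9, 5, 0, 30],
    [0, 0, 0, 48.9, 5, 0, 30],
    [0, 0, 0, 48.9, 5, 0, 30],
    [0, 0, 0, 48.9, 5, 0, 30],
    [0, 0, 0, 48.9, 5, 0, 30],
    [0, 0, 0, 0, 0, 10, 30],
    [0, 0, 0, 0, 0, 0, 30]
  ]
}}

```text
t: 47.28
eef_pos: [487.1, 324.5, 223.6]
tcp_rot: [-3.14, 0.001, 1.569]
ft_force: [0.8, 0.5, 0.3]
opening: 0.401
grip_force: 30.0
```

```bash
python3 -c "
from mv import *
delta(488.2,325.4,121,90)"
```

```text
pos [487.1 324.5 223.6] yaw 89.9 F [0.8 0.5 0.3] t 47.275 | shift [ 0.9  1.2 43.6] turn [-0.1  0.1 -0.1]
```

Call:
{"method": "jog_arm", "body": {
  "motion": [
    [0, 0, 0, 0.3, 0.4, 20, 30],
    [0, 0, 0, 0, 0, 20, 30],
    [0, 0, 0, 0, 0, 6, 30],
    [0, 0, 0, 0, 0, 0, 30]
  ]
}}

```text
t: 47.78
eef_pos: [488.3, 324.6, 178.9]
tcp_rot: [-3.141, 0.0, 1.567]
ft_force: [-0.1, -0.6, -0.2]
opening: 0.401
grip_force: 30.0
```

Call:
{"method": "jog_arm", "body": {
  "motion": [
    [0, 0, 0, 0, 0, 3, 30],
    [0, 0, 0, 0, 0, 2, 30],
    [0, 0, 0, 0, 0, 0, 30]
  ]
}}

```text
t: 48.15
eef_pos: [488.1, 325.3, 173.8]
tcp_rot: [3.141, -0.0, 1.568]
ft_force: [-0.2, -0.2, -0.5]
opening: 0.403
grip_force: 30.0
```

Call:
{"method": "jog_arm", "body": {
  "motion": [
    [0, 0, 0, 0, 0, 3, 30],
    [0, 0, 0, 0, 0, 2, 30],
    [0, 0, 0, 0, 0, 0, 30]
  ]
}}

```text
t: 48.52
eef_pos: [488.0, 325.2, 168.5]
tcp_rot: [-3.141, 0.0, 1.568]
ft_force: [0.3, 0.9, 0.1]
opening: 0.401
grip_force: 30.0
```

Call:
{"method": "jog_arm", "body": {
  "motion": [
    [0, 0, 0, 0, 0, 3, 30],
    [0, 0, 0, 0, 0, 2, 30],
    [0, 0, 0, 0, 0, 0, 30]
  ]
}}

```text
t: 48.9
eef_pos: [488.0, 325.2, 163.5]
tcp_rot: [-3.141, 0.0, 1.568]
ft_force: [-0.8, -0.3, -1.0]
opening: 0.403
grip_force: 30.0
```

Call:
{"method": "jog_arm", "body": {
  "motion": [
    [0, 0, 0, 0, 0, 3, 30],
    [0, 0, 0, 0, 0, 1.5, 30],
    [0, 0, 0, 0, 0, 0, 30]
  ]
}}

```text
t: 49.28
eef_pos: [488.0, 325.2, 159.0]
tcp_rot: [-3.141, 0.0, 1.568]
ft_force: [-1.7, -0.6, -0.0]
opening: 0.401
grip_force: 30.0
```

Call:
{"method": "jog_arm", "body": {
  "motion": [
    [0, 0, 0, 0, 0, 0.5, 36],
    [0, 0, 0, 0, 0, 0, 46],
    [0, 0, 0, 0, 0, 0, 46],
    [0, 0, 0, 0, 0, -15, 46],
    [0, 0, 0, 0, 0, -50, 52],
    [0, 0, 0, -55, -5, -15, 52],
    [0, 0, 0, -55, -5, 0, 52],
    [0, 0, 0, -55, -5, 0, 52],
    [0, 0, 0, -55, -5, 0, 52],
    [0, 0, 0, -55, -5, 0, 52]
  ]
}}

```text
t: 50.52
eef_pos: [462.1, 48.7, 239.8]
tcp_rot: [3.14, 0.0, 1.568]
ft_force: [1.5, 0.3, 0.2]
opening: 0.547
grip_force: 0.0
```

Call:
{"method": "jog_arm", "body": {
  "motion": [
    [0, 0, 0, -55, -5, 0, 52],
    [0, 0, 0, -55, -5, 0, 52],
    [0, 0, 0, -55, -5, 0, 52],
    [0, 0, 0, -40, -5, 0, 52],
    [0, 0, 0, 0, 0, 0, 52]
  ]
}}

```text
t: 51.15
eef_pos: [441.6, -156.8, 239.5]
tcp_rot: [3.14, 0.001, 1.565]
ft_force: [0.3, -0.6, 0.4]
opening: 0.544
grip_force: 0.0
```

```bash
python3 look.py k3; python3 -c "
from mv import *
delta(413.6,-335.5,75,90)"
```

```text
top 0.59 [ 426. -340.   17.]
scene 0.47 [ 426. -336.   17.]
scene 0.33 [663. 205.  17.]
pos [ 441.9 -153.8  239.1] yaw 89.9 F [0.2 0.6 0. ] t 51.35 | shift [-181.7  -28.   105.1] turn [ 0.   0.  -0.1]
```

View pics/k3.png

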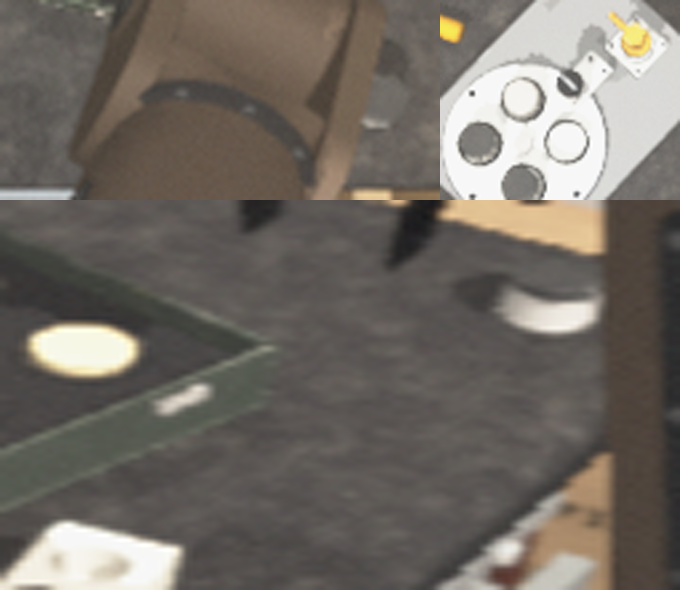

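Call:
{"method": "jog_arm", "body": {
  "motion": [
    [0, 0, 0, -45.4, -7, 0, 52],
    [0, 0, 0, -45.4, -7, 0, 52],
    [0, 0, 0, -45.4, -7, 0, 52],
    [0, 0, 0, -45.4, -7, 15, 52],
    [0, 0, 0, 0, 0, 45, 52],
    [0, 0, 0, 0, 0, 45, 52],
    [0, 0, 0, 0, 0, 0, 52]
  ]
}}

```text
t: 52.22
eef_pos: [413.1, -334.6, 131.7]
tcp_rot: [-3.138, -0.004, 1.569]
ft_force: [-0.3, -0.3, -0.0]
opening: 0.546
grip_force: 0.0
```

```bash
python3 -c "
from mv import *
delta(413.6,-335.8,35.3,90)"
```

```text
pos [ 413.1 -334.6  131.7] yaw 89.9 F [-0.3 -0.3 -0. ] t 52.225 | shift [-1.4  0.6 37.4] turn [-0.2 -0.2 -0.1]
```

Call:
{"method": "jog_arm", "body": {
  "motion": [
    [0, 0, 0, -0.8, 0.4, 18, 52],
    [0, 0, 0, 0, 0, 19, 52],
    [0, 0, 0, 0, 0, 0, 45],
    [0, 0, 0, 0, 0, 0, 36],
    [0, 0, 0, 0, 0, 0, 36],
    [0, 0, 0, 0, 0, 0, 36],
    [0, 0, 0, 0, 0, 0, 52],
    [0, 0, 0, 0, 0, 0, 52],
    [0, 0, 10, 0, 0, 0, 52]
  ]
}}

```text
t: 53.35
eef_pos: [413.7, -337.0, 96.9]
tcp_rot: [3.141, 0.0, 1.39]
ft_force: [-0.1, -0.2, 0.1]
opening: 0.547
grip_force: 0.0
```

Call:
{"method": "jog_arm", "body": {
  "motion": [
    [0, 0, 10, 0, 0, 0, 52],
    [0, 0, 10, 0, 0, 0, 52],
    [0, 0, 10, 0, 0, 0, 52],
    [0, 0, 10, 0, 0, 0, 52],
    [0, 0, 10, 0, 0, 0, 52],
    [0, 0, 10, 0, 0, 0, 52],
    [0, 0, 10, 0, 0, 0, 52],
    [0, 0, 10, 0, 0, 0, 52],
    [0, 0, 0, 0, 0, 0, 52]
  ]
}}

```text
t: 54.48
eef_pos: [413.7, -337.0, 96.7]
tcp_rot: [-3.142, 0.0, -0.002]
ft_force: [0.2, -0.1, -0.8]
opening: 0.544
grip_force: 0.0
```

Call:
{"method": "jog_arm", "body": {
  "motion": [
    [0, 0, 0, 0, 0, 0, 44],
    [0, 0, 0, 0, 0, 0, 36],
    [0, 0, 0, 0, 0, 0, 30],
    [0, 0, 0, 0, 0, 0, 30],
    [0, 0, 0, 0, 0, 0, 30]
  ]
}}

```text
t: 55.1
eef_pos: [413.8, -337.0, 96.7]
tcp_rot: [3.142, -0.0, -0.002]
ft_force: [0.3, -0.9, 1.0]
opening: 0.407
grip_force: 30.0
```

```bash
python3 -c "
from mv import *
delta(536.5,279.6,175,0)"
```

```text
pos [ 413.8 -337.    96.7] yaw -0.1 F [ 0.3 -0.9  1. ] t 55.1 | shift [ 121.3 -616.9 -137.3] turn [ 0.  -0.  -0.1]
```

Call:
{"method": "jog_arm", "body": {
  "motion": [
    [0, 0, 0, 0, 0, -20, 30],
    [0, 0, 0, 0, 0, -40, 30],
    [0, 0, 0, 0, 0, -40, 30],
    [0, 0, 0, 0, 0, -38, 30],
    [0, 0, 0, 9.4, -47.4, 0, 30],
    [0, 0, 0, 9.4, -47.4, 0, 30],
    [0, 0, 0, 9.4, -47.4, 0, 30],
    [0, 0, 0, 9.4, -47.4, 0, 30],
    [0, 0, 0, 9.4, -47.4, 0, 30],
    [0, 0, 0, 9.4, -47.4, 0, 30]
  ]
}}

```text
t: 56.35
eef_pos: [470.9, -51.1, 234.7]
tcp_rot: [-3.141, -0.0, -0.003]
ft_force: [1.0, -0.2, 0.4]
opening: 0.398
grip_force: 30.0
```

Call:
{"method": "jog_arm", "body": {
  "motion": [
    [0, 0, 0, 9.4, -47.4, 0, 30],
    [0, 0, 0, 9.4, -47.4, 0, 30],
    [0, 0, 0, 9.4, -47.4, 0, 30],
    [0, 0, 0, 9.4, -47.4, 0, 30],
    [0, 0, 0, 9.4, -47.4, 0, 30],
    [0, 0, 0, 9.4, -47.4, 0, 30],
    [0, 0, 0, 9.4, -47.4, 0, 30],
    [0, 0, 0, 0, 0, 0, 30],
    [0, 0, 0, 0, 0, 0, 30]
  ]
}}

```text
t: 57.48
eef_pos: [537.2, 278.6, 234.4]
tcp_rot: [3.141, 0.001, -0.002]
ft_force: [-0.7, -0.4, -0.7]
opening: 0.405
grip_force: 30.0
```

```bash
python3 -c "
from mv import *
delta(536.5,279.6,118,0)"
```

```text
pos [537.2 278.6 234.4] yaw -0.1 F [-0.7 -0.4 -0.7] t 57.475 | shift [-0.6 -1.1 57.4] turn [ 0.   0.1 -0.1]
```

Call:
{"method": "jog_arm", "body": {
  "motion": [
    [0, 0, 0, -0.4, -0.7, 20, 30],
    [0, 0, 0, 0, 0, 25, 30],
    [0, 0, 0, 0, 0, 10, 30],
    [0, 0, 0, 0, 0, 0, 30]
  ]
}}

```text
t: 57.98
eef_pos: [537.2, 278.9, 179.6]
tcp_rot: [3.141, 0.001, -0.004]
ft_force: [-0.1, 0.2, -0.5]
opening: 0.396
grip_force: 30.0
```

Call:
{"method": "jog_arm", "body": {
  "motion": [
    [0, 0, 0, 0, 0, 3, 30],
    [0, 0, 0, 0, 0, 2, 30],
    [0, 0, 0, 0, 0, 0, 30]
  ]
}}

```text
t: 58.35
eef_pos: [537.2, 279.6, 174.9]
tcp_rot: [-3.141, -0.0, -0.003]
ft_force: [0.9, 0.2, -0.0]
opening: 0.4
grip_force: 30.0
```

Call:
{"method": "jog_arm", "body": {
  "motion": [
    [0, 0, 0, 0, 0, 3, 30],
    [0, 0, 0, 0, 0, 2, 30],
    [0, 0, 0, 0, 0, 0, 30]
  ]
}}

```text
t: 58.72
eef_pos: [537.1, 279.6, 169.5]
tcp_rot: [3.142, 0.0, -0.003]
ft_force: [-0.1, -0.4, -0.4]
opening: 0.402
grip_force: 30.0
```

Call:
{"method": "jog_arm", "body": {
  "motion": [
    [0, 0, 0, 0, 0, 3, 30],
    [0, 0, 0, 0, 0, 3, 30],
    [0, 0, 0, 0, 0, 0, 30]
  ]
}}

```text
t: 59.1
eef_pos: [537.1, 279.6, 163.4]
tcp_rot: [3.141, 0.0, -0.003]
ft_force: [-0.2, 0.1, 1.1]
opening: 0.404
grip_force: 30.0
```

Call:
{"method": "jog_arm", "body": {
  "motion": [
    [0, 0, 0, 0, 0, 3, 30],
    [0, 0, 0, 0, 0, 1.5, 30],
    [0, 0, 0, 0, 0, 0.5, 30],
    [0, 0, 0, 0, 0, 0, 30]
  ]
}}

```text
t: 59.6
eef_pos: [537.2, 279.6, 158.7]
tcp_rot: [-3.141, -0.0, -0.003]
ft_force: [0.9, -0.4, -0.3]
opening: 0.4
grip_force: 30.0
```

Call:
{"method": "jog_arm", "body": {
  "motion": [
    [0, 0, 0, 0, 0, 0, 38],
    [0, 0, 0, 0, 0, 0, 46],
    [0, 0, 0, 0, 0, 0, 46],
    [0, 0, 0, 0, 0, -15, 46],
    [0, 0, 0, 0, 0, -50, 46],
    [0, 0, 0, 0, 0, -30, 46],
    [0, 0, 0, -50, 50, 0, 46],
    [0, 0, 0, -50, 50, 0, 46],
    [0, 0, 0, 0, 0, 0, 46]
  ]
}}

```text
t: 60.72
eef_pos: [445.9, 189.6, 255.0]
tcp_rot: [3.141, 0.001, -0.004]
ft_force: [0.6, 0.8, 0.9]
opening: 0.484
grip_force: 0.0
```

```bash
python3 - <<'E'
from m import *
from mv import *
delta(593.7,271.2,120,45)
c=shot('top','t10.png');s=shot('scene','s10.png')
a=c['color'][190:270,230:310,::-1];b=s['color'][220:330,210:320,::-1]
cv2.imwrite('pics/k4.png',np.hstack([cv2.resize(q,(400,400),interpolation=cv2.INTER_CUBIC) for q in(a,b)]))
for n,im in(('top',c),('scene',s)):
  for t in('knob_grip','cup1_mid'):
    for r in env.recognise(n,t)[:6]:print(n,t,round(r['score'],2),r['location'],world(im,*r['location'],115 if t[0]=='k' else 90).round())
E
```

```text
pos [445.9 189.6 255. ] yaw -0.2 F [0.6 0.8 0.9] t 60.725 | shift [147.5 -82.2  75.9] turn [ -0.    0.  -45.2]
top knob_grip 0.49 [273.6, 231.7] [590. 272. 115.]
top knob_grip 0.27 [269.5, 237.2] [574. 284. 115.]
top cup1_mid 0.57 [270.3, 246.9] [550. 284.  90.]
top cup1_mid 0.25 [299.5, 213.6] [646. 201.  90.]
scene knob_grip 0.68 [261.9, 262.8] [582. 268. 115.]
scene cup1_mid 0.81 [272.6, 281.1] [541. 282.  90.]
scene cup1_mid 0.64 [260.7, 297.3] [533. 334.  90.]
scene cup1_mid 0.57 [220.4, 398.7] [437. 563.  90.]
```

View pics/k4.png

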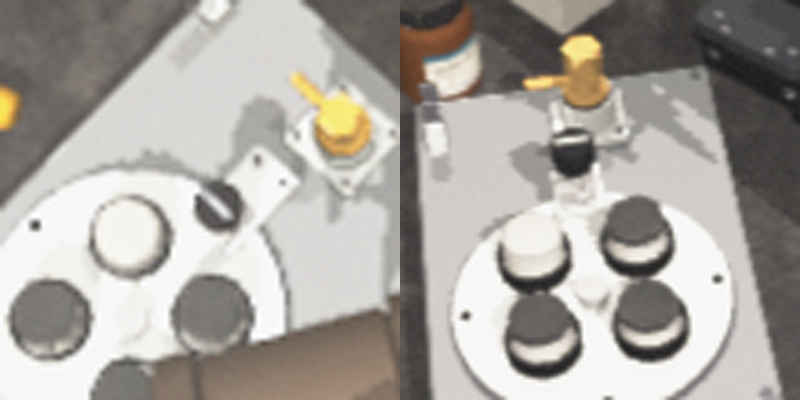

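Call:
{"method": "jog_arm", "body": {
  "motion": [
    [0, 0, 0, 49.2, -27.2, 0, 46],
    [0, 0, 0, 49.2, -27.2, 0, 46],
    [0, 0, 0, 49.2, -27.2, 0, 46],
    [0, 0, -10, 0, 0, 4, 46],
    [0, 0, -10, 0, 0, 4, 46],
    [0, 0, -10, 0, 0, 4, 46],
    [0, 0, -10, 0, 0, 4, 46],
    [0, 0, -10, 0, 0, 4, 46],
    [0, 0, -10, 0, 0, 4, 46],
    [0, 0, -10, 0, 0, 4, 46]
  ]
}}

```text
t: 62.28
eef_pos: [596.6, 273.3, 225.0]
tcp_rot: [-3.141, 0.0, 1.225]
ft_force: [-0.6, -0.3, 0.1]
opening: 0.483
grip_force: 0.0
```

Call:
{"method": "jog_arm", "body": {
  "motion": [
    [0, 0, -10, 0, 0, 4, 46],
    [0, 0, -10, 0, 0, 0, 46],
    [0, 0, 0, 0, 0, 0, 46]
  ]
}}

```text
t: 62.65
eef_pos: [596.6, 273.2, 221.2]
tcp_rot: [-3.141, 0.0, 1.567]
ft_force: [-0.2, 0.1, 0.6]
opening: 0.482
grip_force: 0.0
```

```bash
python3 -c "
from mv import *
delta(593.7,271.2,118,90)"
```

```text
pos [596.6 273.2 221.2] yaw 89.8 F [-0.2  0.1  0.6] t 62.65 | shift [-2.  -2.9 44.2] turn [-0.   0.  -0.2]
```

Call:
{"method": "jog_arm", "body": {
  "motion": [
    [0, 0, 0, -2, -2.9, 15, 46],
    [0, 0, 0, 0, 0, 20, 46],
    [0, 0, 0, 0, 0, 9, 46],
    [0, 0, 0, 0, 0, 0, 38],
    [0, 0, 0, 0, 0, 0, 30],
    [0, 0, 0, 0, 0, 0, 20],
    [0, 0, 0, 0, 0, 0, 20],
    [0, 0, 0, 0, 0, 0, 20]
  ]
}}

```text
t: 63.65
eef_pos: [593.7, 270.8, 178.3]
tcp_rot: [3.14, -0.0, 1.568]
ft_force: [0.6, 0.5, 4.4]
opening: 0.288
grip_force: 30.0
```

Call:
{"method": "jog_arm", "body": {
  "motion": [
    [0, 0, 0, 0, 0, -4, 20],
    [0, 0, 0, 0, 0, -4, 20],
    [0, 0, 0, 0, 0, -3, 20],
    [0, 0, 0, 0, 0, 0, 20]
  ]
}}

```text
t: 64.15
eef_pos: [593.6, 270.7, 188.3]
tcp_rot: [3.141, -0.0, 1.568]
ft_force: [5.3, 1.5, -10.4]
opening: 0.287
grip_force: 30.0
```

Call:
{"method": "jog_arm", "body": {
  "motion": [
    [0, 0, 0, 0, 0, -1, 20],
    [0, 0, 0, 0, 0, 0, 20]
  ]
}}

```text
t: 64.4
eef_pos: [593.6, 270.7, 189.1]
tcp_rot: [-3.142, 0.0, 1.568]
ft_force: [6.3, 0.8, -12.1]
opening: 0.289
grip_force: 30.0
```

Call:
{"method": "jog_arm", "body": {
  "motion": [
    [0, 0, 10, 0, 0, 0, 20],
    [0, 0, 10, 0, 0, 0, 20],
    [0, 0, 0, 0, 0, 0, 20]
  ]
}}

```text
t: 64.78
eef_pos: [593.2, 270.7, 189.0]
tcp_rot: [-3.141, 0.001, 1.22]
ft_force: [3.9, 1.3, -11.7]
opening: 0.286
grip_force: 30.0
```

```bash
python3 -c "
from mv import *
print(env.state()['moment']);delta(593.7,271.2,118,0)"
```

```text
[ 0.22685966 -0.70599896 -0.04932635]
pos [593.2 270.7 189. ] yaw 69.9 F [  3.9   1.3 -11.7] t 64.775 | shift [ 0.7  0.3 12. ] turn [-0.   0.1 69.9]
```

Turning moment is small, so the knob turns with the hand; continue.

Call:
{"method": "jog_arm", "body": {
  "motion": [
    [0, 0, 10, 0, 0, 0, 20],
    [0, 0, 10, 0, 0, 0, 20],
    [0, 0, 10, 0, 0, 0, 20],
    [0, 0, 10, 0, 0, 0, 20],
    [0, 0, 10, 0, 0, 0, 20],
    [0, 0, 0, 0, 0, 0, 20]
  ]
}}

```text
t: 65.53
eef_pos: [592.5, 271.4, 189.0]
tcp_rot: [-3.14, 0.002, 0.349]
ft_force: [1.0, 6.0, -10.8]
opening: 0.286
grip_force: 30.0
```

```bash
python3 -c "
from mv import *
print(env.state()['moment']);delta(593.7,271.2,118,0)"
```

```text
[ 1.22434954  0.15708513 -0.02964335]
pos [592.5 271.4 189. ] yaw 20.0 F [  1.    6.  -10.8] t 65.525 | shift [ 1.1  0.6 12. ] turn [-0.1  0.1 20. ]
```

Call:
{"method": "jog_arm", "body": {
  "motion": [
    [0, 0, 10, 0, 0, 0, 20],
    [0, 0, 10, 0, 0, 0, 20],
    [0, 0, 1.5, 0, 0, 0, 20],
    [0, 0, 0, 0, 0, 0, 20]
  ]
}}

```text
t: 66.03
eef_pos: [592.5, 271.8, 189.1]
tcp_rot: [-3.14, 0.002, -0.024]
ft_force: [0.3, 8.8, -12.0]
opening: 0.286
grip_force: 30.0
```

Call:
{"method": "jog_arm", "body": {
  "motion": [
    [0, 0, 0, 0, 0, 2, 20],
    [0, 0, 0, 0, 0, 2, 20],
    [0, 0, 0, 0, 0, 0, 20]
  ]
}}

```text
t: 66.4
eef_pos: [592.6, 271.8, 185.4]
tcp_rot: [-3.14, 0.002, -0.024]
ft_force: [-0.6, 8.6, -7.7]
opening: 0.289
grip_force: 30.0
```

```bash
python3 -c "
from mv import *
print(env.state()['moment']);delta(593.7,271.2,118,0)"
```

```text
[ 1.78890917  0.31736174 -0.0076155 ]
pos [592.6 271.8 185.4] yaw -1.4 F [-0.6  8.6 -7.7] t 66.4 | shift [1.2 0.6 8.4] turn [-0.1  0.1 -1.4]
```

Call:
{"method": "jog_arm", "body": {
  "motion": [
    [0, 0, 0, 0, 0, 1, 20],
    [0, 0, 0, 0, 0, 1, 20],
    [0, 0, 0, 0, 0, 0, 20]
  ]
}}

```text
t: 66.78
eef_pos: [592.7, 271.8, 185.0]
tcp_rot: [-3.14, 0.001, -0.024]
ft_force: [-4.4, 7.0, 4.6]
opening: 0.286
grip_force: 30.0
```

Call:
{"method": "jog_arm", "body": {
  "motion": [
    [0, 0, 0, 0, 0, -0.5, 30],
    [0, 0, 0, 0, 0, 0, 44],
    [0, 0, 0, 0, 0, 0, 44],
    [0, 0, 0, 0, 0, -10, 44],
    [0, 0, 0, 0, 0, -40, 44],
    [0, 0, 0, 0, 0, -40, 44],
    [0, 0, 0, -50, 50, 0, 44],
    [0, 0, 0, -50, 50, 0, 44],
    [0, 0, 0, -40, 50, 0, 44],
    [0, 0, 0, 0, 0, 0, 44]
  ]
}}

```text
t: 68.03
eef_pos: [460.0, 135.2, 275.3]
tcp_rot: [3.141, 0.0, -0.031]
ft_force: [0.6, 0.8, 0.7]
opening: 0.461
grip_force: 0.0
```

```bash
python3 - <<'E'
from m import *
def ang(img):
    h=[]
    g=cv2.cvtColor(img,cv2.COLOR_RGB2GRAY)
    yy,xx=np.mgrid[223:240,264:283]
    cx,cy=273.7,230.9
    m=(np.hypot(xx-cx,yy-cy)<4.2);w=np.clip(g[223:240,264:283].astype(float)-70,0,None)*m
    mx,my=(w*xx).sum()/w.sum(),(w*yy).sum()/w.sum()
    C=np.array([[ (w*(xx-mx)**2).sum(),(w*(xx-mx)*(yy-my)).sum()],[0,(w*(yy-my)**2).sum()]])/w.sum();C[1,0]=C[0,1]
    print(mx,my,0.5*np.degrees(np.arctan2(2*C[0,1],C[0,0]-C[1,1])),C.round(1).tolist())
c=shot('top');s=shot('scene')
for n in('top0.png','t10.png'): ang(cv2.imread('pics/'+n)[:,:,::-1].copy())
ang(c['color']); print(c['color'][224:239,266:282].mean(2).astype(int))
a=cv2.imread('pics/s10.png')[:,:,::-1]
print('scene mean colour near knob before/after rows'); print(a[255:272,255:269].mean(2).astype(int)[:, ::1]); print(s['color'][255:272,255:269].mean(2).astype(int))
# cups & elbow unchanged?
b=cv2.imread('pics/t10.png')[:,:,::-1].astype(int)
d=np.abs(c['color'].astype(int)-b).mean(2);
for n,(u,v) in dict(A=(256,238),C=(272.6,253),B=(240,254),elb=(299,215)).items():
    u,v=int(u),int(v);print(n,d[v-7:v+8,u-7:u+8].mean().round(1))
print(env.state()['eef_pos'])
E
```

```text
273.0537046245649 230.49129786176033 44.16828942945551 [[2.8, 1.4], [1.4, 2.8]]
273.21206647398844 230.7362716763006 45.2007016842341 [[3.0, 1.2], [1.2, 3.0]]
272.9609399809463 230.33026357573834 -52.159581290539876 [[3.3, -0.9], [-0.9, 3.8]]
[[167 164 167 189 204 201 210 189 168 175 210 232 239 240 238 237]
 [220 185 161 156 155 152 171 160 145 175 225 239 239 240 239 238]
 [247 242 231 185 117  98  92  99  94 126 204 235 240 239 239 243]
 [247 247 247 219 105  91  90  92 152 147 131 205 236 239 239 246]
 [246 247 229 103  92  93  91 154 223 199 107 121 219 239 240 241]
 [247 246 200  91  95  91 154 222 215 140  92  86 212 240 242 241]
 [247 245 184  91  92 152 223 215 139  94  91  86 207 236 239 240]
 [247 246 193  93 155 222 216 140  91  93  92  83 172 219 231 243]
 [247 247 229 126 216 215 138  93  93  91  92  91 151 219 225 245]
 [247 247 229 163 179 140  93  90  93  91  88 113 194 209 214 245]
 [247 247 244 192 118  99  92  91  90  87  85 140 218 219 236 241]
 [247 247 246 243 224 174 106 109 103 151 152 186 228 241 242 207]
 [247 247 246 246 246 242 212 190 178 224 213 225 242
[... 1570 characters left out ...]
  44  45  40  46  87 142 171 173 174 184]
 [ 42  42  44  45  39  37  38  56 116 161 171 171 175 187]
 [ 38  40  42  41  40  43  50 100 174 198 177 173 175 188]
 [ 44  45  42  44  45  46  89 205 242 231 183 174 174 189]
 [ 48  43  43  44  55  88 146 224 245 242 188 173 176 189]
 [ 96  71  67  78 107 184 231 241 245 243 192 175 188 200]
 [185 162 143 170 174 182 207 219 241 242 204 200 204 204]
 [217 184 180 195 192 189 199 205 226 231 209 204 203 205]
 [210 182 183 199 195 189 198 205 231 238 223 206 203 205]
 [216 208 201 201 197 190 209 224 232 240 236 210 203 205]
 [221 220 210 199 190 183 216 221 229 244 243 215 206 205]]
A 0.9
C 9.3
B 1.7
elb 17.5
[462.6952731  137.05467518 275.21290067]
```

Call:
{"method": "jog_arm", "body": {
  "motion": [
    [0, 0, 0, -20, 60, 0, 44],
    [0, 0, 0, -10, 60, 0, 44],
    [0, 0, 0, 0, 60, 0, 44],
    [0, 0, 0, 0, 60, 0, 44],
    [0, 0, 0, 0, 0, 0, 44]
  ]
}}

```text
t: 68.75
eef_pos: [426.7, -104.3, 274.3]
tcp_rot: [3.141, -0.001, -0.033]
ft_force: [0.8, -0.4, 0.6]
opening: 0.465
grip_force: 0.0
```

```bash
python3 - <<'E'
from m import *
c=shot('top');s=shot('scene')
def yel(im,box):
    v0,v1,u0,u1=box;p=im[v0:v1,u0:u1].astype(int);m=(p[...,0]-p[...,2]>70)
    y,x=np.nonzero(m);return m.sum(),(x.mean()+u0).round(2),(y.mean()+v0).round(2),x.min()+u0,y.min()+v0
L=lambda n:cv2.imread('pics/'+n)[:,:,::-1]
for n,im in(('t8',L('t8.png')),('now',c['color'])): print(n,yel(im,(195,230,280,325)))
for n,im in(('s8',L('s8.png')),('now',s['color'])): print(n,yel(im,(225,260,235,285)))
for n,(u,v) in dict(A=(256,237.5),C=(272.6,253),B=(240,254),D=(256.5,269)).items():
    print(n,[circ(c,u,v,19.5,95,dark=(n!='A')).round(1).tolist()],end=' ')
    print(np.median(c['z_map'][int(v)-3:int(v)+4,int(u)-3:int(u)+4]))
    for du in(0,):print(world(c,u,v).round(1))
E
```

```text
t8 (np.int64(123), np.float64(296.75), np.float64(213.53), np.int64(288), np.int64(205))
now (np.int64(123), np.float64(296.75), np.float64(213.53), np.int64(288), np.int64(205))
s8 (np.int64(230), np.float64(258.4), np.float64(239.88), np.int64(244), np.int64(230))
now (np.int64(230), np.float64(258.4), np.float64(239.88), np.int64(244), np.int64(230))
A [[579.6, 327.2, 39.8]] 1573.8643
[576.8 324.9  93.6]
C [[537.8, 280.8, 39.8]] 1567.7373
[532.  277.   92.9]
B [[535.4, 374.7, 38.5]] 1569.2875
[528.5 368.2 103.4]
D [[488.4, 328.6, 39.6]] 1561.7365
[486.6 322.4  92.7]
```

```bash
python3 -c "
from cell import env
print(env.job_done())"
```

```text
the job is handed in; nothing more can be done
None
```

The job is handed in; the verdict was not shown. As far as pictures, positions and forces show, the plug is in the narrow hole, the elbow is screwed down about 1.8 mm with its barb towards the clip, all four cups are seated and the plunger is in its raised notch; seal travel and plunger height were inferred, not read directly.

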